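# Change a drop-impact stage over from pucks to the drum

## Task

Change the drop-impact stage over to the curved target: put every small puck that lies on the bench or the plate away in the open drawer, and push the drawer fully shut. Roll the big drum along the plate by pushing its side until it lies still and square on the engraved line, without lifting it or letting it run past the line, then let go and swing the clamp arm fully down onto it. Leave the other things on the bench where they are.

Things in the scene. Friction and masses are not known exactly. Their poses are not given: they have to be found in the camera images.
- line (a point): middle of the one thin light line engraved right across the stage plate, parallel to its short side, on the plate's upper face. x runs along the line (away from the robot), y square to it towards the end of the plate where the drum starts (the robot's left), z up. The short ticks at the plate's near edge are 10 mm apart
- stage: the target stage: a flat black plate 260 (x) x 360 (y) x 8 mm (z) fixed on the bench; its place and yaw differ from start to start. Origin under its centre; the line lies at y = -90 mm
- drum: the curved target: closed aluminium tube with black end caps, 90 mm in diameter (too wide for a gripper), 120 mm long, 0.4 to 0.8 kg, lying on the plate 150 to 200 mm to the +y side of the line, parallel to it within 0.05 rad. Origin on its axis at mid length (45 mm above the plate); x is its axis, y and z turn as it rolls. It rolls easily: pushed at 40 mm/s it coasts some 3 mm
- clamp (a joint): angle of the hold-down clamp's arm, rad: 0 is level, its rubber foot then lying on top of the drum if that is on the line; 1.25 to 1.5 at the start (upright). It hinges on a post at the far end of the line and comes down towards the robot. The stiff hinge (about 2 N at the bar) stays where it is left
- clamp_hinge (a point): the clamp's hinge axis (parallel to the plate's y), on the post at the far (+x) end of the line: 105 mm from the line's middle and 100 mm above the plate. The post is 33 mm wide in y and 26 mm in x, and reaches 11 mm above the hinge
- clamp_bar (a point): middle of the black round cross bar at the free end of the clamp arm, 88 mm from the hinge: 14 mm thick and 54 mm long, parallel to the hinge. The arm is 16 mm wide and 10 mm thick. The foot is 68 mm from the hinge, on the arm's underside
- unit_drawer0 (a joint): how far the drawer is open, m: 0 is fully shut, 0.13 to 0.16 at the start. It slides back (+x of drawer_in) when its front or handle is pushed, with about 1 N of friction
- drawer_in (a point): a point on the inner floor of the drawer, midway across it and 53 mm behind the inside of its front panel; it moves with the drawer. x points into the cabinet (away from the robot), y to the left, z up. Inside, the drawer is 215 mm long (x) by 218 mm wide (y), its walls rise 56 mm. The white front panel is 15 mm thick; its outer face lies 73 mm to the -x side of this point, its upper edge 66 mm above the floor
- unit: the low grey cabinet on the robot's right that holds the drawer: 260 deep (x), 260 wide (y), 100 mm high; origin under its centre, x away from the robot. Its place and yaw differ. The drawer goes in under its front edge, 115 mm to the -x side of the origin; the drawer's inner floor is 22 mm above the bench
- unit_drawer0_handle (a point): middle of the dark bar handle of the drawer, parallel to its front panel, 120 mm long and 35 mm in front of the panel, 40 mm above the drawer's inner floor
- puck1_mid (a point): a flat target: plain metal or white disc, 36 mm across and 22 mm high, about 70 g, at the start standing flat on the plate, in the drum's way; this point is its centre, half-way up (11 mm above its underside), z is the disc's axis. None when this disc is absent
- puck2_mid (a point): a flat target: plain metal or white disc, 36 mm across and 22 mm high, about 70 g, at the start standing flat on the plate, in the drum's way; this point is its centre, half-way up (11 mm above its underside), z is the disc's axis. None when this disc is absent
- puck3_mid (a point): a flat target: plain metal or white disc, 36 mm across and 22 mm high, about 70 g, at the start standing flat on the bench, left of the plate; this point is its centre, half-way up (11 mm above its underside), z is the disc's axis. None when this disc is absent
- puck4_mid (a point): a flat target: plain metal or white disc, 36 mm across and 22 mm high, about 70 g, at the start standing flat on the bench, left of the plate; this point is its centre, half-way up (11 mm above its underside), z is the disc's axis. None when this disc is absent
- puck5_mid (a point): a flat target: plain metal or white disc, 36 mm across and 22 mm high, about 70 g, at the start standing flat on the bench, left of the plate; this point is its centre, half-way up (11 mm above its underside), z is the disc's axis. None when this disc is absent
- bottle: bystander: white bottle, 52 mm across and 150 mm high, standing; origin under its centre
- lens_cap: bystander: black lens cap, 64 mm across and 10 mm high, lying on the bench left of the plate; origin under its centre
- driver: bystander: grey-handled screwdriver, 170 mm, lying along its x; origin under its middle
- spanner: bystander: spanner, 150 mm, lying along its x; origin under its middle
- post: bystander: steel optical post 75 mm high on a round foot 40 mm across; origin under its centre
- lens_tube: bystander: black lens tube, 43 mm across and 48 mm high, standing; origin under its centre
- ruler: bystander: steel ruler, 160 x 26 x 4 mm, lying along its x; origin under its middle
Not all that is in view belongs to the job. What is shaped like the drum but pink or turquoise is not meant.

How it is judged:
On the way, in this order (a step that is already met when the one before it is completed fails the run):
1. the drum lies still and square on the line, let go of, with the clamp still open (y of drum in the frame of line between -0.007 and 0.007 m and x of drum in the frame of line between -0.03 and 0.03 m and z of drum in the frame of line between 0.04 and 0.05 m and angle between the x axis of drum and the x axis of line, either way round below 0.1 rad and linear speed of drum below 0.01 m/s and contact force between drum and the fingers below 0.2 N and value of joint clamp above 0.3 rad), for 0.4 s.
2. the clamp arm is fully down on the drum, which is still on the line (y of drum in the frame of line between -0.007 and 0.007 m and x of drum in the frame of line between -0.03 and 0.03 m and z of drum in the frame of line between 0.04 and 0.05 m and angle between the x axis of drum and the x axis of line, either way round below 0.1 rad and linear speed of drum below 0.01 m/s and value of joint clamp below 0.04 rad), for 0.3 s.
At the end, for the whole second after the job is handed in: the drum lies still on the plate with its axis within 7 mm of the line, square to 0.1 rad and centred within 30 mm along it; the clamp arm is down on it (below 0.04 rad); every puck present is inside the drawer; the drawer is shut to within 8 mm (all of step 2 and x of puck1_mid in the frame of drawer_in between -0.053 and 0.163 m and y of puck1_mid in the frame of drawer_in between -0.11 and 0.11 m and z of puck1_mid in the frame of drawer_in between 0 and 0.05 m and x of puck2_mid in the frame of drawer_in between -0.053 and 0.163 m and y of puck2_mid in the frame of drawer_in between -0.11 and 0.11 m and z of puck2_mid in the frame of drawer_in between 0 and 0.05 m and x of puck3_mid in the frame of drawer_in between -0.053 and 0.163 m and y of puck3_mid in the frame of drawer_in between -0.11 and 0.11 m and z of puck3_mid in the frame of drawer_in between 0 and 0.05 m and x of puck4_mid in the frame of drawer_in between -0.053 and 0.163 m and y of puck4_mid in the frame of drawer_in between -0.11 and 0.11 m and z of puck4_mid in the frame of drawer_in between 0 and 0.05 m and x of puck5_mid in the frame of drawer_in between -0.053 and 0.163 m and y of puck5_mid in the frame of drawer_in between -0.11 and 0.11 m and z of puck5_mid in the frame of drawer_in between 0 and 0.05 m and value of joint unit_drawer0 below 0.008 m); the robot touches nothing.
It fails at once if the drum runs more than 15 mm past the line (y of drum in the frame of line below -0.015 m).
It fails at once if the drum is lifted more than 12 mm off the plate (z of drum in the frame of line above 0.057 m).
It fails at once if a bystander is moved more than 30 mm or the bottle is tipped over (distance of any of bottle, lens_cap, driver, spanner, post, lens_tube, ruler from where it was at the start of the episode above 0.03 m or angle between bottle's own z axis and vertical above 0.6 rad).
Of puck1, puck2, puck3, puck4, puck5 only 3 to 5 are there at a start; the rules pass over those that are not, and their reading is None.
At some moment in a run one of puck1, puck2, puck3, puck4, puck5 may be knocked a few centimetres aside while the robot is not near it.
Once in a run the grip may slacken for a moment while it holds something.
It also fails if it takes over 210 s, if anything falls off the work surface, if the arm or the gripper's body presses on something with over 40 N, if the wrist force passes 120 N, or if a joint passes its speed limit or range.

## Robot

A 6-joint arm with a two-finger parallel gripper is mounted at the origin on the work surface. World frame = base frame: x ahead of the robot, y to its left, z up, the work surface at z = 0. Lengths are in m, angles in rad, forces in N, time in s.
With the tool pointing down it reaches from about 0.375 to 0.9 m from the base axis. Payload 3.1 kg.
Tool frame: the origin (TCP) lies midway between the tips of the shut fingers; the grasp point (between the pads) lies robot.tcp_to_grasp behind it (robot.tcp_to_grasp is the distance from the TCP to the grasp point, in m); z points along the fingers, y is the direction in which the jaws open and shut (so a half turn about z gives the same grasp; the last joint's range is limited). The gripper opens to 87 mm and grips with 3 to 60 N. Pads are 19 mm wide; open, the fingers measure 117 mm over their backs; the gripper's body (75 mm by 190 mm) begins 51 mm behind the grasp point.
Start: joints at [0.974, 0.527, 1.433, -0, 1.181, -0.178], TCP at [0.254, 0.571, 0.223] pointing down, gripper open.
Joint ranges: [-3.08, 3.08], [-0.75, 2.2], [0.22, 2.44], [-1.43, 4.57], [0, 2.65], [-2.85, 2.85]. Speed limits (rad/s): [2.79, 2.79, 3.14, 3.14, 3.14, 3.14].

## Interface

Orientations are given as a unit quaternion [x, y, z, w].
In Python, from rig import robot, cams, nets gives the robot as it stands. The module is installed in compiled form; this text tells all that it offers.
- The arm moves only by the tool play_rows, never from a script. Its argument "commands" is a list of rows, each an object of numbers: "x", "y", "z": the shift along the tool's x, y, z in mm; "spin": the turn about the tool's z in rad. In form: [{"x": .., "y": .., "z": .., "spin": ..}, ...]. A call has 1 to 8 rows; each row shifts and turns the pose as measured when the row begins, along the tool's axes as they then stand; what a row does not reach is not made up. A row lasts 1/10 s, in which the tool goes at most 50 mm and 8.59 degrees, less where a joint would pass 70% of its speed; a pose out of reach is approached as far as the arm can. A call is refused whole if a number of a shift passes 50 or a number of a turn 0.15, either way. A call with a gripper value outside its range is refused whole. "grip" is the opening, from 0 (shut) to 1 (fully open), set as the call begins (left out, the last holds). The fingers move at their own pace and stop on an object; "newtons" is the grip in N (left out, the last holds). Time passes only in rows, so rows that do not move let the fingers close. It gives the time, the measured TCP pose, the force and the opening at its end, in the units of the state.
- robot.get_obs(): the state, without advancing time (a new reading comes with each control period).
- cams.camera(name): name is "side" or "top" or "wrist"; returns a dict with "img" (480x640x3 uint8, red, green, blue), "fx", "fy", "cx", "cy" (pixels), "k1" (the pictures are not rectified: a ray, as slopes to the right and down, at radius r is drawn at 1 + k1 r^2 times it, then the intrinsics apply), "world_to_cam" (4x4, takes a point from world to camera coordinates); the wrist camera has in their place "mount" (4x4, takes a point from camera to tool coordinates, whose origin is the TCP and whose axes are the flange's). Camera axes: x right, y up, looking along -z (the intrinsics and any distortion apply to the point x, -y, -z); pixel columns grow to the right and rows downward; lengths in m; the calibration is good to about 2 mm. A picture is of the moment at which its call begins: read the wrist's pose just before it. There is no depth.
- robot.hand_in(): hands the job in, once; it reports no verdict.
Trained networks look in a picture, given as the dict that the camera call returned (one of the last four; its "shot" number tells which), for a name from the list of things; names that differ only in an ending like _2 or _b are one class to them, and where a whole thing is asked for, a point or a joint stands for the part that bears it (a point fixed in the world has none). Each returns a list of dicts, best first, with "conf" (0 to 1); they miss things now and then, are a little off and sometimes report something else, mostly with a low value. They report only what shows in the picture. A call takes as long as a camera call. They do not tell look-alikes from the thing itself.
- nets.outline_of(picture, name): "region" (480x640 bool, what is visible of it) and "pixel" ([column, row] in pixels, amid what is visible of it).
The state is a dict: "time": time; "q": joint angles; "joint_velocities": joint speeds; "joint_torque": joint torques, N m; "position": TCP position; "tool_rot": TCP orientation; "ft_force": force on the tool from outside, world axes, zero at the start; "moment": the same for the moment, N m; "grip_width": finger opening in m.
Only numpy, scipy, OpenCV 4.12 (cv2) and the standard library are available. Lean on these libraries where they do the work, as an engineer would, in place of code of your own. Each camera call takes 0.05 s, during which the arm holds its last target.

## Working session

There is one attempt and no reset: what is moved stays moved. The work goes in short steps, Python scripts to look and compute and a tool call to move; the robot and the scene stay as the last step left them, time stands still between calls to the robot, and variables do not carry over. Pictures are saved under pics/ and viewed, and the job is handed in when it is done.

Besides the shell and the picture viewer there is one more tool, called after "Emit:" as name([rows], argument=value, ...), one row to a line, values as JSON. play_rows: Moves the arm, as the interface text tells. Its arguments: {"type":"object","properties":{"commands":{"type":"array"},"grip":{"type":"number"},"newtons":{"type":"number"}},"required":["commands"]}

```bash
mkdir -p pics; ls; cat > h.py <<'E'
import numpy as np, cv2
from rig import robot, cams, nets
def save(c,n): cv2.imwrite('pics/'+n+'.png', c['img'][:,:,::-1])
E
python3 - <<'E'
from h import *
o=robot.get_obs(); print(o); print(robot.tcp_to_grasp)
for n in ['top','side','wrist']:
    c=cams.camera(n); save(c,n+'0')
    print({k:v for k,v in c.items() if k!='img'})
E
```

```text
pics
{'time': 0.0, 'q': array([ 9.73494020e-01,  5.28452002e-01,  1.43389166e+00, -3.41029232e-05,
        1.18139600e+00, -1.78487823e-01]), 'joint_velocities': array([ 0.00018661,  0.0010517 , -0.00171092, -0.00018939,  0.00069833,
       -0.00015826]), 'joint_torque': array([-2.43665090e-04, -4.40049970e+01, -1.76591367e+01,  6.32056966e-02,
        5.82878315e-02, -1.97151066e-04]), 'position': array([0.2537321 , 0.57038103, 0.22158373]), 'tool_rot': array([ 2.07873659e-01,  9.78155095e-01, -9.99710500e-04, -3.91444714e-04]), 'ft_force': array([-0.42175098,  0.9149847 , -0.09429906]), 'moment': array([-0.00688227,  0.03972547,  0.01032872]), 'grip_width': 0.08699426796592381}
0.0187
{'fx': 559.4517771573833, 'fy': 559.4517771573833, 'cx': 329.4662004788798, 'cy': 236.8921421258369, 'k1': -0.07376429867506676, 'world_to_cam': array([[ 1.25967511e-01, -9.92034330e-01,  2.73489174e-04,
        -4.38660733e-03],
       [ 9.70237994e-01,  1.23257297e-01,  2.08436736e-01,
        -5.18314277e-01],
       [-2.06810107e-01, -2.59909072e-02,  9.78035813e-01,
        -1.18736370e+00],
    
[... 281 characters left out ...]
-0.47259477],
       [ 0.10135833,  0.51707083,  0.84992014, -0.14878091],
       [-0.13468401, -0.83932269,  0.52668552, -1.55794509],
       [ 0.        ,  0.        ,  0.        ,  1.        ]]), 'shot': 2}
{'fx': 398.6700336156551, 'fy': 398.6700336156551, 'cx': 312.4571346751032, 'cy': 231.1135890894303, 'k1': -0.07478412443797502, 'mount': array([[-2.29378876e-04,  9.62084169e-01,  2.72752634e-01,
         7.57676744e-02],
       [ 9.99999944e-01,  2.87347387e-04, -1.72586819e-04,
         1.63243987e-03],
       [-2.44417803e-04,  2.72752579e-01, -9.62084181e-01,
        -1.60604854e-01],
       [ 0.00000000e+00,  0.00000000e+00,  0.00000000e+00,
         1.00000000e+00]]), 'shot': 3}
```

View pics/top0.png

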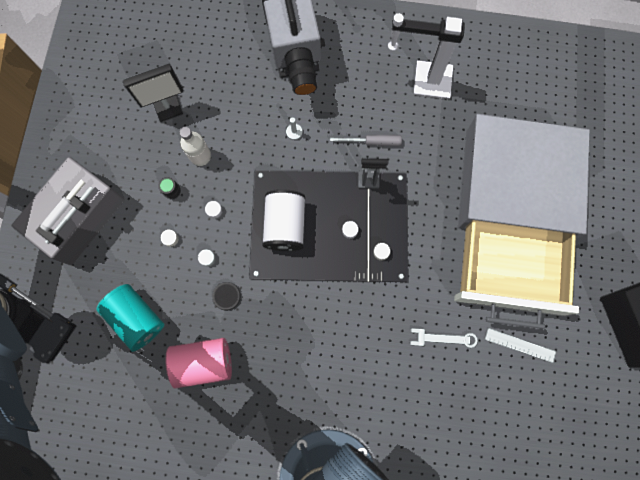

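View pics/side0.png

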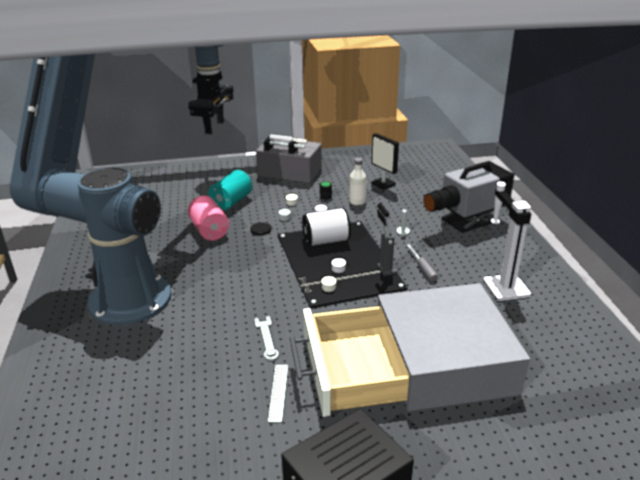

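View pics/wrist0.png

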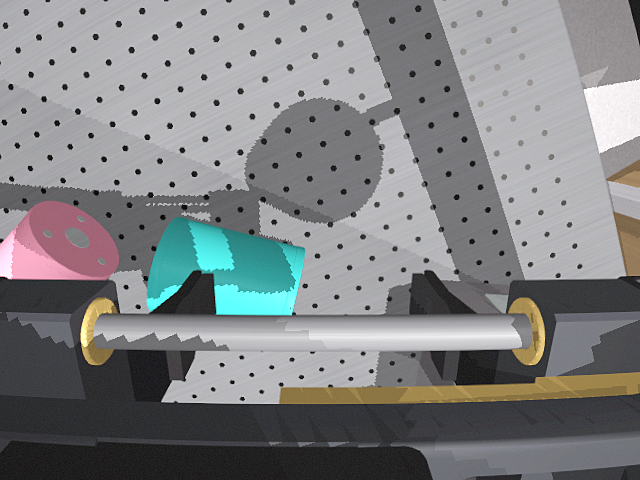

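```bash
cat >> h.py <<'E'
from scipy.spatial.transform import Rotation as R
def ray(c,px,obs=None):
    px=np.atleast_2d(np.array(px,float))
    d=(px-[c['cx'],c['cy']])/[c['fx'],c['fy']]
    u=d.copy()
    for _ in range(20): u=d/(1+c['k1']*(u**2).sum(1,keepdims=True))
    v=np.c_[u[:,0],-u[:,1],-np.ones(len(u))]
    if 'mount' in c:
        T=np.eye(4);T[:3,:3]=R.from_quat(obs['tool_rot']).as_matrix();T[:3,3]=obs['position']
        M=T@c['mount']
    else: M=np.linalg.inv(c['world_to_cam'])
    return M[:3,3], v@M[:3,:3].T
def p2w(c,px,z,obs=None):
    o,d=ray(c,px,obs); return (o+d*((z-o[2])/d[:,2])[:,None])
def w2p(c,P,obs=None):
    P=np.atleast_2d(P)
    if 'mount' in c:
        T=np.eye(4);T[:3,:3]=R.from_quat(obs['tool_rot']).as_matrix();T[:3,3]=obs['position']
        W=np.linalg.inv(T@c['mount'])
    else: W=c['world_to_cam']
    q=P@W[:3,:3].T+W[:3,3]; u=np.c_[q[:,0],-q[:,1]]/-q[:,2:]
    u=u*(1+c['k1']*(u**2).sum(1,keepdims=True))
    return u*[c['fx'],c['fy']]+[c['cx'],c['cy']]
def find(c,name,thr=0.3):
    return [r for r in nets.outline_of(c,name) if r['conf']>=thr]
def cen(r):
    v,u=np.nonzero(r['region']); return np.array([u.mean(),v.mean()])
E
python3 - <<'E'
from h import *
np.set_printoptions(precision=4,suppress=True)
c=cams.camera('top')
for n in ['puck1_mid','drum','stage','unit','unit_drawer0_handle','unit_drawer0','clamp','clamp_bar','bottle','lens_cap','driver','spanner','post','lens_tube','ruler']:
    for r in find(c,n,0.2):
        print(n,round(r['conf'],2),cen(r),r['region'].sum(),p2w(c,cen(r),{'puck1_mid':.022,'drum':.053,'stage':.008}.get(n,0.01))[0])
print('stage screws',p2w(c,[[260,175],[402,178],[256,273],[402,276]],.008))
cv2.imwrite('pics/z1.png',cv2.resize(c['img'][160:300,150:420,::-1],None,fx=2.9,fy=2.9,interpolation=cv2.INTER_CUBIC))
cv2.imwrite('pics/z2.png',cv2.resize(c['img'][100:360,440:600,::-1],None,fx=2.3,fy=2.3,interpolation=cv2.INTER_CUBIC))
E
```

```text
puck1_mid 0.51 [349.4664 228.9103] 223 [0.5459 0.0188 0.022 ]
drum 0.7 [283.5731 219.9915] 2345 [0.5405 0.1678 0.053 ]
drum 0.58 [198.4994 362.9233] 2621 [0.2066 0.304  0.053 ]
drum 0.56 [129.6653 316.8485] 2614 [0.2833 0.4708 0.053 ]
drum 0.55 [206.4196 257.2589] 224 [0.435  0.3254 0.053 ]
drum 0.3 [168.5383 188.314 ] 379 [0.5812 0.4393 0.053 ]
stage 0.81 [336.4594 225.3535] 14427 [0.5537 0.0496 0.008 ]
unit 0.81 [521.8719 214.3455] 22592 [ 0.6346 -0.3783  0.01  ]
unit_drawer0_handle 0.82 [517.4727 269.7985] 9673 [ 0.502  -0.3752  0.01  ]
unit_drawer0 0.92 [517.5566 270.3732] 9894 [ 0.5007 -0.3755  0.01  ]
clamp 0.75 [374.5654 163.4912] 283 [ 0.7143 -0.0216  0.01  ]
clamp_bar 0.75 [375.0261 163.709 ] 268 [ 0.7139 -0.0227  0.01  ]
clamp_bar 0.65 [283.4054 220.022 ] 2316 [0.5504 0.1731 0.01  ]
bottle 0.83 [194.4869 146.8394] 766 [0.7025 0.4112 0.01  ]
lens_cap 0.97 [225.5437 295.725 ] 629 [0.3598 0.2779 0.01  ]
lens_cap 0.63 [336.4832 225.1274] 14818 [0.5538 0.0495 0.01  ]
lens_cap 0.63 [377.5128 140.0766] 470 [ 0.774  -0.0222  0.01  ]
driver 0.72 [381.171  250.9067] 193 [ 0.5065 -0.0595  0.01  ]
driver 0.61 [376.2729 139.7869] 502 [ 0.7744 -0.0192  0.01  ]
spanner 0.9 [441.4139 337.952 ] 563 [ 0.3272 -0.2143  0.01  ]
spanner 0.73 [517.5046 269.3828] 9474 [ 0.5029 -0.3753  0.01  ]
spanner 0.72 [349.5598 228.9569] 209 [0.5486 0.0185 0.01  ]
spanner 0.63 [169.0094 237.5822] 213 [0.4757 0.4304 0.01  ]
post 0.61 [293.2667 130.08  ] 225 [0.7739 0.1817 0.01  ]
ruler 0.59 [520.7673 345.5664] 851 [ 0.3317 -0.3934  0.01  ]
stage screws [[ 0.6524  0.2441  0.008 ]
 [ 0.6874 -0.0899  0.008 ]
 [ 0.4201  0.2176  0.008 ]
 [ 0.4551 -0.113   0.008 ]]
```

```bash
ls pics
```

```text
side0.png
top0.png
wrist0.png
z1.png
z2.png
```

View pics/z1.png

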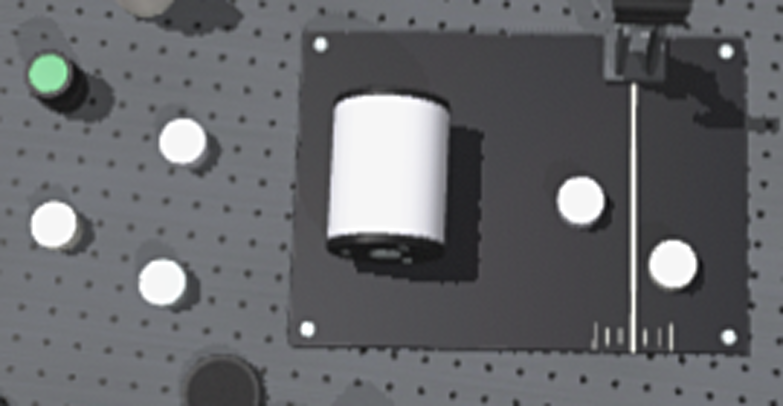

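View pics/z2.png

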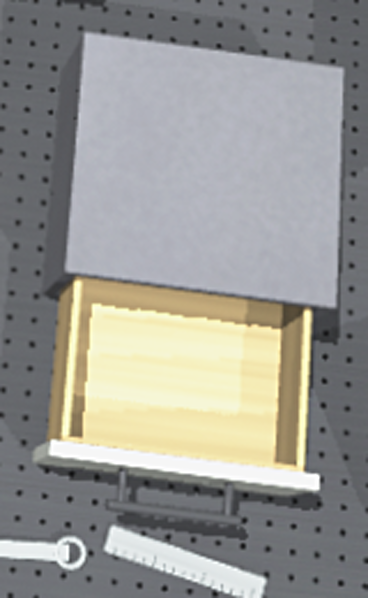

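```bash
cat >> h.py <<'E'
def pucks(c):
    g=(c['img'].min(2)>170).astype(np.uint8)
    n,l,s,ce=cv2.connectedComponentsWithStats(g)
    return [(ce[i],s[i]) for i in range(1,n) if 80<s[i,4]<350]
E
python3 - <<'E'
from h import *
np.set_printoptions(precision=4,suppress=True)
c=cams.camera('top')
for ce,s in pucks(c): print(ce,s[2:],p2w(c,ce,.022)[0],p2w(c,ce,.030)[0])
z1=lambda P:[[150+a/2.9,160+b/2.9] for a,b in P]
z2=lambda P:[[440+a/2.3,100+b/2.3] for a,b in P]
print('screws',p2w(c,z1([(320,44),(727,51),(307,329),(729,337)]),.008))
print('line',p2w(c,z1([(634,90),(633,350)]),.008))
print('plate corners',p2w(c,z1([(304,30),(745,38),(289,347),(748,354)]),.008))
print('drum end rims',p2w(c,z1([(337,92),(449,98),(329,235),(446,240)]),.053))
print('panel top outer corners',p2w(c,z2([(37,459),(318,489)]),.088))
print('panel top inner',p2w(c,z2([(50,442),(318,474)]),.088))
print('cab front top',p2w(c,z2([(65,268),(338,307),(84,33),(343,70)]),.1))
print('floor corners front',p2w(c,z2([(82,435),(276,460)]),.022))
print('handle',p2w(c,z2([(122,507),(228,518)]),.062))
E
```

```text
[453.2897  23.9019] [ 16  15 214] [ 1.1057 -0.1787  0.022 ] [ 1.1003 -0.1774  0.03  ]
[36.2522 57.7826] [ 20  19 115] [0.8872 0.8549 0.022 ] [0.8832 0.8496 0.03  ]
[291.1327 133.0612] [14 14 98] [0.7609 0.1842 0.022 ] [0.7576 0.1832 0.03  ]
[186.626  145.8618] [ 17  14 123] [0.6984 0.4267 0.022 ] [0.6956 0.4241 0.03  ]
[368.  234.5] [ 1 92 92] [ 0.5383 -0.0247  0.022 ] [ 0.5365 -0.0244  0.03  ]
[212.402  208.2211] [ 16  16 199] [0.5548 0.3389 0.022 ] [0.5529 0.3369 0.03  ]
[ 62.9563 218.224 ] [ 23  28 183] [0.4874 0.6852 0.022 ] [0.4859 0.681  0.03  ]
[349.795 228.57 ] [ 16  16 200] [0.5468 0.0181 0.022 ] [0.5449 0.0182 0.03  ]
[167.9133 236.8469] [ 15  16 196] [0.475  0.4294 0.022 ] [0.4736 0.4269 0.03  ]
[381.5314 250.5217] [ 16  16 207] [ 0.5052 -0.0594  0.022 ] [ 0.5036 -0.0588  0.03  ]
[205.3881 256.9652] [ 16  16 201] [0.4399 0.3354 0.022 ] [0.4387 0.3335 0.03  ]
[216.635  355.0365] [ 17  17 137] [0.2274 0.2741 0.022 ] [0.2276 0.2725 0.03  ]
[194.8079 367.3377] [ 23  14 151] [0.1948 0.3175 0.022 ] [0.1952 0.3156 0.03  ]
screws [[ 0.6521  0.2432  0.008 ]
 [ 0.688  -0.0867  0.008 ]
 [ 0.419   0.2177  0.008 ]
 [ 0.4545 -0.1116  0.008 ]]
line [[ 0.6454 -0.0152  0.008 ]
 [ 0.4349 -0.038   0.008 ]]
plate corners [[ 0.6623  0.2581  0.008 ]
 [ 0.701  -0.1003  0.008 ]
 [ 0.4032  0.2296  0.008 ]
 [ 0.443  -0.1278  0.008 ]]
drum end rims [[0.6008 0.2163 0.053 ]
 [0.6069 0.1288 0.053 ]
 [0.4873 0.2053 0.053 ]
 [0.4947 0.1158 0.053 ]]
panel top outer corners [[ 0.4068 -0.2232  0.088 ]
 [ 0.4107 -0.4872  0.088 ]]
panel top inner [[ 0.424  -0.2339  0.088 ]
 [ 0.4247 -0.4866  0.088 ]]
cab front top [[ 0.5877 -0.2325  0.1   ]
 [ 0.5833 -0.4949  0.1   ]
 [ 0.8283 -0.2346  0.1   ]
 [ 0.825  -0.4947  0.1   ]]
floor corners front [[ 0.4439 -0.2793  0.022 ]
 [ 0.4427 -0.4727  0.022 ]]
handle [[ 0.375  -0.3122  0.062 ]
 [ 0.3767 -0.4133  0.062 ]]
```

Emit:
play_rows([
  {"spin": -0.14, "z": 10, "x": -40},
  {"spin": -0.14, "z": 10, "x": -40},
  {"spin": -0.14, "z": 10, "x": -40, "y": -40},
  {"x": -20, "y": -50},
  {"y": -50},
  {},
], grip=1, newtons=25)

```text
invalid input
```

Emit:
play_rows([
  {"x": -40, "y": 0, "z": 10, "spin": -0.14},
  {"x": -40, "y": 0, "z": 10, "spin": -0.14},
  {"x": -40, "y": -40, "z": 10, "spin": -0.14},
  {"x": -20, "y": -50, "z": 0, "spin": 0},
  {"x": 0, "y": -50, "z": 0, "spin": 0},
  {"x": 0, "y": 0, "z": 0, "spin": 0},
], grip=1, newtons=25)

```text
time: 1.6
position: [0.3827, 0.4071, 0.1923]
tool_rot: [-0.01, 1.0, 0.002, 0.001]
ft_force: [-0.5, -0.1, -1.3]
grip_width: 0.0873
```

Emit:
play_rows([
  {"x": -29, "y": -36, "z": 20, "spin": 0},
  {"x": -29, "y": -36, "z": 20, "spin": 0},
  {"x": 0, "y": 0, "z": 40, "spin": 0},
  {"x": 0, "y": 0, "z": 40, "spin": 0},
  {"x": 0, "y": 0, "z": 0, "spin": 0},
])

```text
time: 2.1
position: [0.4487, 0.3418, 0.0745]
tool_rot: [-0.009, 1.0, 0.006, 0.008]
ft_force: [0.2, -0.7, -0.3]
grip_width: 0.0871
```

Emit:
play_rows([
  {"x": 9, "y": -6, "z": 25, "spin": 0},
  {"x": 0, "y": 0, "z": 25, "spin": 0},
  {"x": 0, "y": 0, "z": 15, "spin": 0},
  {"x": 0, "y": 0, "z": 0, "spin": 0},
])

```text
time: 2.5
position: [0.4449, 0.3414, 0.0123]
tool_rot: [-0.01, 1.0, 0.009, 0.012]
ft_force: [-0.5, -0.9, 0.1]
grip_width: 0.0868
```

Emit:
play_rows([
  {"x": 3, "y": -5, "z": 6, "spin": 0},
  {"x": 0, "y": 0, "z": 0, "spin": 0},
  {"x": 0, "y": 0, "z": 0, "spin": 0},
  {"x": 0, "y": 0, "z": 0, "spin": 0},
  {"x": 0, "y": 0, "z": 0, "spin": 0},
  {"x": 0, "y": 0, "z": 0, "spin": 0},
], grip=0)

```text
time: 3.1
position: [0.4453, 0.3388, 0.0112]
tool_rot: [-0.01, 1.0, 0.011, 0.016]
ft_force: [-0.6, -1.0, -0.7]
grip_width: 0.0468
```

```bash
python3 - <<'E'
from h import *
save(cams.camera('wrist'),'w1')
print(robot.get_obs())
E
```

```text
{'time': 3.15, 'q': array([ 0.44754318,  0.75580288,  1.77044674,  0.01042389,  0.57665246,
       -1.15287344]), 'joint_velocities': array([-0.00181299,  0.00425363, -0.00039059,  0.0001533 , -0.00042612,
       -0.00130372]), 'joint_torque': array([ 1.97545061e-02, -4.31261194e+01, -7.32986391e+00,  1.08079892e-02,
       -3.07746814e-02,  5.67450970e-04]), 'position': array([0.44528701, 0.33880248, 0.01115629]), 'tool_rot': array([-0.01049377,  0.99975354,  0.01076786,  0.01633389]), 'ft_force': array([-0.4824603 , -0.14601813, -0.31664277]), 'moment': array([ 0.01471287, -0.01269931, -0.00952156]), 'grip_width': 0.042962819269570025}
```

View pics/w1.png

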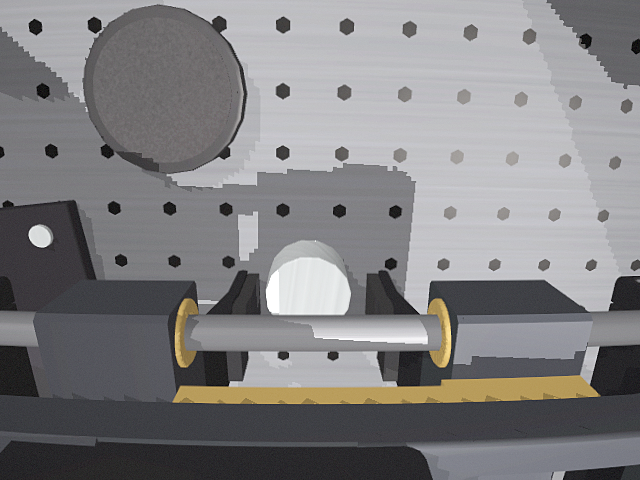

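```bash
cat >> h.py <<'E'
def dwell(n=6):
    for _ in range(n): cams.camera('wrist')
    o=robot.get_obs(); m=R.from_quat(o['tool_rot']).as_matrix()
    print('t',round(o['time'],2),'pos',o['position'].round(4),'toolz',m[:,2].round(3),'yaw',round(np.arctan2(-m[0,1],m[1,1]),3),'F',o['ft_force'].round(1),'w',round(o['grip_width'],4))
    return o
E
python3 - <<'E'
from h import *
for i in range(3): dwell(3)
E
```

```text
t 3.3 pos [0.4451 0.3386 0.0109] toolz [ 0.032  0.021 -0.999] yaw 0.021 F [-0.8 -0.8  2.6] w 0.0351
t 3.45 pos [0.4451 0.3386 0.0109] toolz [ 0.032  0.021 -0.999] yaw 0.021 F [-0.9 -0.1  2.6] w 0.0353
t 3.6 pos [0.4451 0.3386 0.0109] toolz [ 0.032  0.022 -0.999] yaw 0.021 F [ 0.1 -0.1  4.3] w 0.0353
```

Emit:
play_rows([
  {"x": 0, "y": 0, "z": -50, "spin": 0},
  {"x": 0, "y": 0, "z": -50, "spin": 0},
  {"x": -10, "y": -30, "z": -40, "spin": 0},
  {"x": -10, "y": -50, "z": 0, "spin": 0},
  {"x": -10, "y": -50, "z": 0, "spin": 0},
  {"x": -10, "y": -50, "z": 0, "spin": 0},
  {"x": -10, "y": -50, "z": 0, "spin": 0},
  {"x": -10, "y": -50, "z": 0, "spin": 0},
])

```text
time: 4.4
position: [0.5062, 0.0605, 0.1454]
tool_rot: [-0.017, 1.0, 0.009, 0.012]
ft_force: [0.1, 0.1, -1.2]
grip_width: 0.0352
```

```bash
python3 -c "
from h import *
dwell(2)"
```

```text
t 4.5 pos [0.5088 0.0565 0.1455] toolz [ 0.027  0.015 -1.   ] yaw 0.026 F [-0.1  1.5 -1.6] w 0.0352
```

Emit:
play_rows([
  {"x": 0, "y": -50, "z": 0, "spin": 0},
  {"x": 0, "y": -50, "z": 0, "spin": 0},
  {"x": 0, "y": -50, "z": 0, "spin": 0},
  {"x": -10, "y": -50, "z": 0, "spin": 0},
  {"x": -10, "y": -50, "z": 0, "spin": 0.03},
  {"x": -10, "y": -50, "z": 0, "spin": 0},
  {"x": 0, "y": -50, "z": 0, "spin": 0},
  {"x": 0, "y": -20, "z": 0, "spin": 0},
])

```text
time: 5.3
position: [0.5433, -0.3077, 0.1351]
tool_rot: [0.0, 1.0, 0.011, 0.011]
ft_force: [0.9, 0.2, -1.1]
grip_width: 0.035
```

```bash
python3 -c "
from h import *
dwell(2);c=cams.camera('top');save(c,'t2')"
```

```text
t 5.4 pos [ 0.5429 -0.3061  0.1349] toolz [ 0.021  0.024 -0.999] yaw -0.001 F [-1.3 -0.6  0. ] w 0.0348
```

View pics/t2.png

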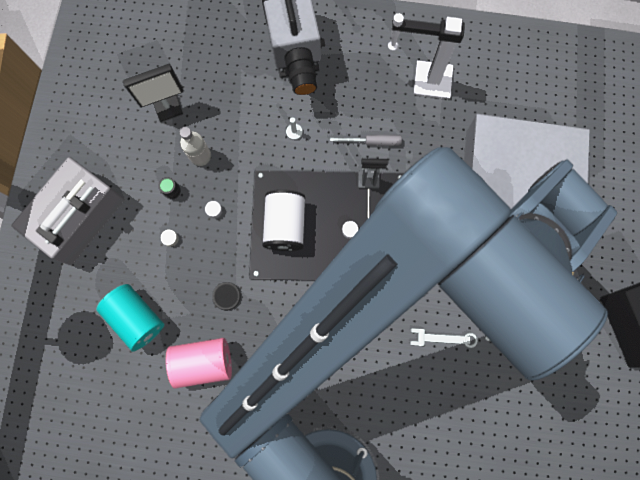

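Emit:
play_rows([
  {"x": 4, "y": -4, "z": 35, "spin": 0},
  {"x": 0, "y": 0, "z": 35, "spin": 0},
  {"x": 0, "y": 0, "z": 18, "spin": 0},
  {"x": 0, "y": 0, "z": 0, "spin": 0},
])

```text
time: 5.85
position: [0.5398, -0.2941, 0.0451]
tool_rot: [-0.003, 1.0, 0.016, 0.008]
ft_force: [-0.3, 0.2, -0.3]
grip_width: 0.0352
```

```bash
python3 -c "
from h import *
dwell(1);c=cams.camera('wrist');save(c,'w3');save(cams.camera('side'),'s3')"
```

```text
t 5.9 pos [ 0.5402 -0.2942  0.0461] toolz [ 0.018  0.032 -0.999] yaw 0.007 F [ 0.2  0.3 -0.8] w 0.0352
```

View pics/w3.png

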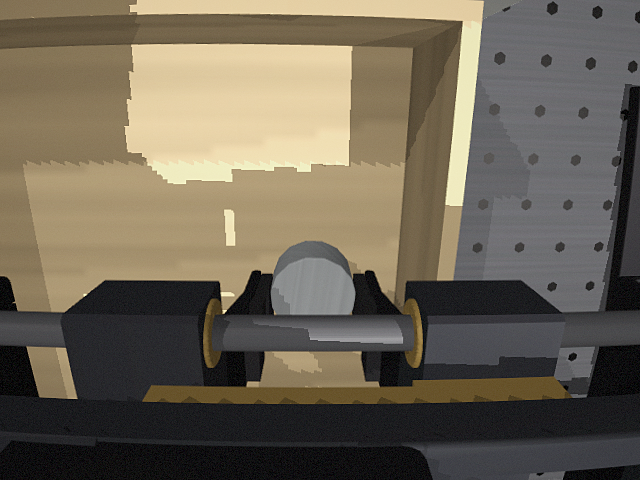

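View pics/s3.png

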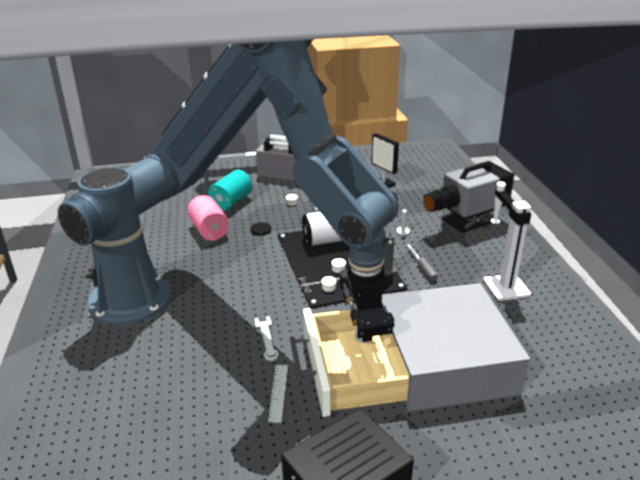

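Emit:
play_rows([
  {"x": 0, "y": -14, "z": 4, "spin": 0},
  {"x": 0, "y": 0, "z": 0, "spin": 0},
])

```text
time: 6.2
position: [0.5444, -0.3121, 0.0468]
tool_rot: [-0.004, 1.0, 0.012, 0.013]
ft_force: [-0.7, 0.0, -0.8]
grip_width: 0.0353
```

Emit:
play_rows([
  {"x": 0, "y": 0, "z": 0, "spin": 0},
  {"x": 0, "y": 0, "z": 0, "spin": 0},
], grip=0.56)

```text
time: 6.4
position: [0.5453, -0.3137, 0.0486]
tool_rot: [-0.004, 1.0, 0.011, 0.015]
ft_force: [-0.1, 0.2, -0.8]
grip_width: 0.0439
```

```bash
python3 -c "
from h import *
dwell(2);c=cams.camera('wrist');save(c,'w4')"
```

```text
t 6.5 pos [ 0.5451 -0.3134  0.0484] toolz [ 0.029  0.022 -0.999] yaw 0.008 F [-0.2  0.2  0.6] w 0.0469
```

View pics/w4.png

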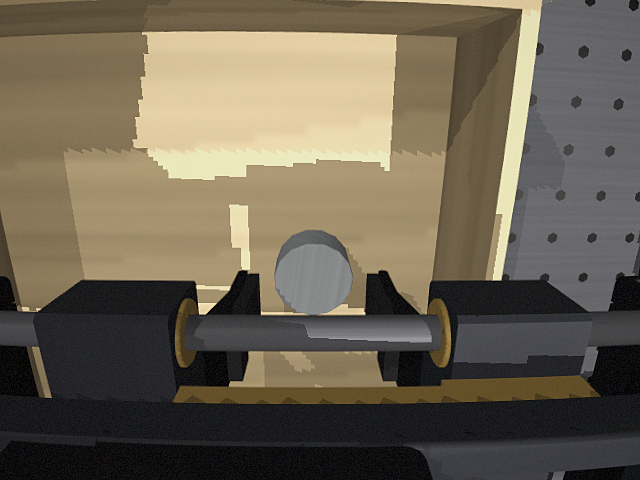

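Emit:
play_rows([
  {"x": 0, "y": 0, "z": -50, "spin": 0},
  {"x": 0, "y": 5, "z": -40, "spin": 0},
  {"x": 10, "y": 50, "z": 0, "spin": 0},
  {"x": 10, "y": 50, "z": 0, "spin": 0},
  {"x": 10, "y": 50, "z": 0, "spin": 0},
  {"x": 10, "y": 50, "z": 0, "spin": 0},
  {"x": 10, "y": 45, "z": 0, "spin": 0},
  {"x": 0, "y": 0, "z": 0, "spin": 0},
], grip=1)

```text
time: 7.35
position: [0.4891, -0.0629, 0.1428]
tool_rot: [-0.001, 1.0, 0.012, 0.014]
ft_force: [-0.1, -0.6, -1.2]
grip_width: 0.0868
```

```bash
python3 -c "
from h import *
o=dwell(2);c=cams.camera('wrist');save(c,'w5')
print(w2p(c,[[.5036,-.0588,.03],[.5449,.0182,.03]],o))"
```

```text
t 7.45 pos [ 0.4929 -0.0676  0.1433] toolz [ 0.034  0.02  -0.999] yaw -0.001 F [-0.6 -0.3  0.7] w 0.0871
[[318.8745286  236.52741161]
 [420.09466189 287.35126399]]
```

View pics/w5.png

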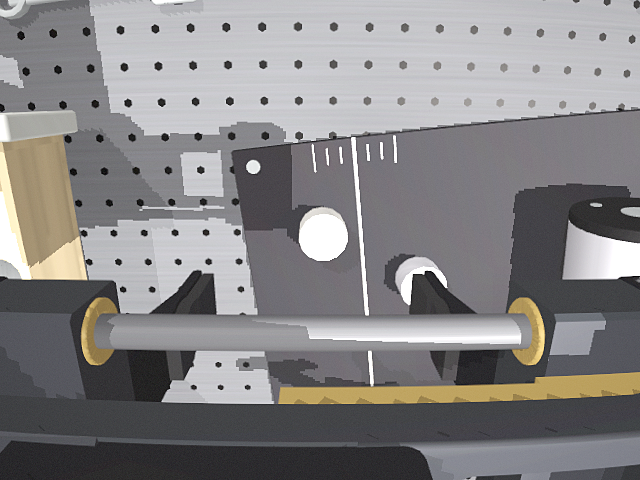

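Emit:
play_rows([
  {"x": -6, "y": 6, "z": 30, "spin": 0},
  {"x": 0, "y": 0, "z": 35, "spin": 0},
  {"x": 0, "y": 0, "z": 35, "spin": 0},
  {"x": 0, "y": 0, "z": 20, "spin": 0},
])

```text
time: 7.9
position: [0.5153, -0.0707, 0.0241]
tool_rot: [0.005, 1.0, 0.005, 0.028]
ft_force: [-0.2, 0.6, 0.5]
grip_width: 0.0869
```

```bash
python3 -c "
from h import *
o=dwell(2)"
```

```text
t 8.0 pos [ 0.5144 -0.0704  0.0236] toolz [ 0.052  0.011 -0.999] yaw -0.01 F [ 0.  -0.1  0.1] w 0.0874
```

Emit:
play_rows([
  {"x": 12, "y": 12, "z": 7, "spin": 0},
  {"x": 0, "y": 0, "z": 0, "spin": 0},
])

```text
time: 8.2
position: [0.5046, -0.0612, 0.0164]
tool_rot: [0.007, 1.0, 0.005, 0.027]
ft_force: [-0.2, 0.6, 1.0]
grip_width: 0.0867
```

```bash
python3 -c "
from h import *
o=dwell(2)"
```

```text
t 8.3 pos [ 0.5086 -0.063   0.0177] toolz [ 0.062  0.007 -0.998] yaw -0.014 F [ 0.  -0.7  0.1] w 0.0867
```

Emit:
play_rows([
  {"x": 3, "y": 2, "z": 0, "spin": 0},
], grip=0)

```text
time: 8.4
position: [0.5077, -0.0624, 0.0187]
tool_rot: [0.008, 0.999, 0.003, 0.033]
ft_force: [-0.4, -0.4, -0.3]
grip_width: 0.084
```

```bash
python3 -c "
from h import *
o=dwell(14)"
```

```text
t 9.1 pos [ 0.5055 -0.0608  0.0175] toolz [ 0.061  0.007 -0.998] yaw -0.015 F [-0.1  0.7  0.6] w 0.0348
```

Emit:
play_rows([
  {"x": 0, "y": 0, "z": -50, "spin": 0},
  {"x": 0, "y": 0, "z": -50, "spin": 0},
  {"x": 0, "y": -40, "z": -30, "spin": 0},
  {"x": 0, "y": -50, "z": 0, "spin": 0},
  {"x": 0, "y": -50, "z": 0, "spin": 0},
  {"x": -10, "y": -50, "z": 0, "spin": 0},
  {"x": -10, "y": -50, "z": 0, "spin": 0},
  {"x": -10, "y": -50, "z": 0, "spin": 0},
])

```text
time: 9.9
position: [0.5186, -0.3462, 0.1421]
tool_rot: [0.002, 1.0, 0.008, 0.021]
ft_force: [-0.5, 0.8, -0.9]
grip_width: 0.0352
```

```bash
python3 -c "
from h import *
o=dwell(2)"
```

```text
t 10.0 pos [ 0.5207 -0.3527  0.1425] toolz [ 0.047  0.008 -0.999] yaw -0.008 F [-0.4  0.4 -0.5] w 0.0352
```

Emit:
play_rows([
  {"x": -4, "y": -30, "z": 0, "spin": 0},
  {"x": 0, "y": -22, "z": 20, "spin": 0},
  {"x": 0, "y": 0, "z": 30, "spin": 0},
  {"x": 0, "y": 0, "z": 30, "spin": 0},
  {"x": 0, "y": 0, "z": 12, "spin": 0},
])

```text
time: 10.5
position: [0.528, -0.4073, 0.048]
tool_rot: [0.006, 1.0, 0.003, 0.024]
ft_force: [-1.5, 0.9, -1.1]
grip_width: 0.0353
```

```bash
python3 -c "
from h import *
o=dwell(2);c=cams.camera('wrist');save(c,'w6')"
```

```text
t 10.6 pos [ 0.5282 -0.407   0.0487] toolz [ 0.048  0.006 -0.999] yaw -0.011 F [ 0.4  0.4 -1. ] w 0.035
```

View pics/w6.png

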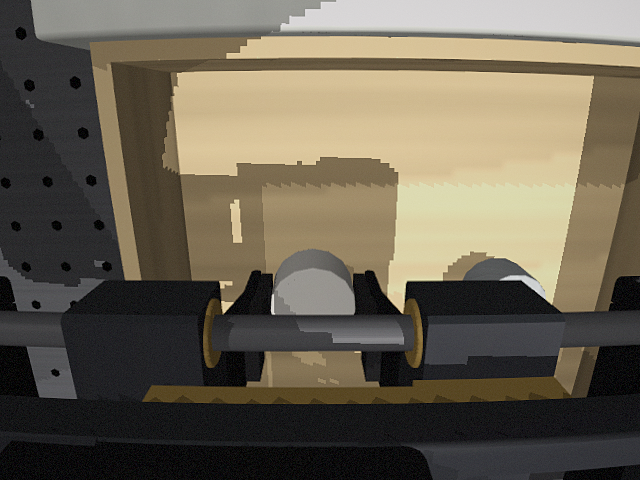

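Held over the drawer, the first puck to the right; release.

Emit:
play_rows([
  {"x": 0, "y": 0, "z": 2, "spin": 0},
], grip=0.56)

```text
time: 10.75
position: [0.5304, -0.4086, 0.0501]
tool_rot: [0.005, 1.0, 0.001, 0.026]
ft_force: [0.8, -0.6, 0.3]
grip_width: 0.0383
```

```bash
python3 -c "
from h import *
o=dwell(6)"
```

```text
t 11.05 pos [ 0.5298 -0.4083  0.0496] toolz [ 0.052  0.002 -0.999] yaw -0.011 F [0.8 0.4 0.9] w 0.0483
```

Emit:
play_rows([
  {"x": 0, "y": 0, "z": -50, "spin": 0},
  {"x": 0, "y": 0, "z": -45, "spin": 0},
  {"x": 0, "y": 50, "z": -5, "spin": 0},
  {"x": 0, "y": 50, "z": 0, "spin": 0},
  {"x": 0, "y": 50, "z": 0, "spin": 0},
  {"x": 0, "y": 50, "z": 0, "spin": 0},
  {"x": 0, "y": 50, "z": 0, "spin": 0},
  {"x": 0, "y": 50, "z": 0, "spin": 0},
], grip=1)

```text
time: 11.85
position: [0.5319, -0.113, 0.1544]
tool_rot: [0.012, 0.999, -0.003, 0.032]
ft_force: [0.9, -0.4, 0.2]
grip_width: 0.0866
```

```bash
python3 -c "
from h import *
o=dwell(2);c=cams.camera('wrist');save(c,'w7')"
```

```text
t 11.95 pos [ 0.53   -0.1083  0.1539] toolz [ 0.059 -0.002 -0.998] yaw -0.016 F [-0.4 -0.6 -0.4] w 0.0874
```

View pics/w7.png

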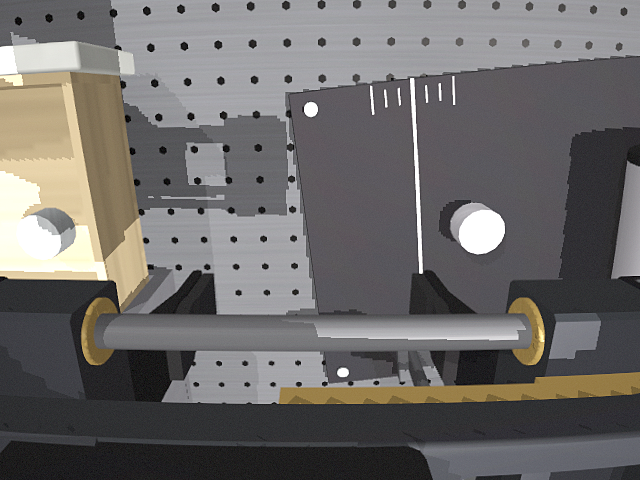

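Emit:
play_rows([
  {"x": 0, "y": 45, "z": 0, "spin": 0},
  {"x": 0, "y": 45, "z": 0, "spin": 0},
  {"x": 0, "y": 36, "z": 10, "spin": 0},
  {"x": 0, "y": 0, "z": 30, "spin": 0},
  {"x": 0, "y": 0, "z": 30, "spin": 0},
])

```text
time: 12.5
position: [0.5501, 0.0091, 0.0893]
tool_rot: [0.012, 0.999, -0.006, 0.043]
ft_force: [0.2, 0.1, 0.2]
grip_width: 0.0871
```

```bash
python3 -c "
from h import *
o=dwell(2)"
```

```text
t 12.6 pos [0.547  0.009  0.0863] toolz [ 0.076 -0.012 -0.997] yaw -0.026 F [-0.8 -0.2 -0. ] w 0.0871
```

Emit:
play_rows([
  {"x": 9, "y": 10, "z": 20, "spin": 0},
  {"x": 4, "y": 0, "z": 25, "spin": 0},
  {"x": 0, "y": 0, "z": 20, "spin": 0},
])

```text
time: 12.9
position: [0.5454, 0.0138, 0.0239]
tool_rot: [0.015, 0.999, -0.007, 0.044]
ft_force: [0.1, -0.4, 0.1]
grip_width: 0.0867
```

```bash
python3 -c "
from h import *
o=dwell(2)"
```

```text
t 13.0 pos [0.5444 0.0139 0.0226] toolz [ 0.084 -0.014 -0.996] yaw -0.031 F [-0.7  0.3  0.5] w 0.087
```

Emit:
play_rows([
  {"x": 2, "y": 5, "z": 5, "spin": 0},
  {"x": 1, "y": 0, "z": 1, "spin": 0},
], grip=0)

```text
time: 13.2
position: [0.5441, 0.0173, 0.0184]
tool_rot: [0.017, 0.999, -0.007, 0.044]
ft_force: [-0.1, -0.5, -0.8]
grip_width: 0.0775
```

```bash
python3 -c "
from h import *
o=dwell(14)"
```

```text
t 13.9 pos [0.5439 0.0176 0.0178] toolz [ 0.088 -0.015 -0.996] yaw -0.033 F [0.2 0.6 1.2] w 0.0353
```

Emit:
play_rows([
  {"x": 0, "y": 0, "z": -50, "spin": 0},
  {"x": 0, "y": 0, "z": -50, "spin": 0},
  {"x": 10, "y": -40, "z": -35, "spin": 0},
  {"x": 15, "y": -50, "z": 0, "spin": 0},
  {"x": 15, "y": -50, "z": 0, "spin": 0},
  {"x": 15, "y": -50, "z": 0, "spin": 0},
  {"x": 10, "y": -50, "z": 0, "spin": 0},
  {"x": 5, "y": -50, "z": 0, "spin": 0},
])

```text
time: 14.7
position: [0.4538, -0.2597, 0.1462]
tool_rot: [0.009, 0.999, -0.006, 0.038]
ft_force: [0.6, -0.0, -1.1]
grip_width: 0.0353
```

```bash
python3 -c "
from h import *
o=dwell(2)"
```

```text
t 14.8 pos [ 0.456  -0.2662  0.1469] toolz [ 0.08  -0.021 -0.997] yaw -0.026 F [ 0.5 -0.2 -0.3] w 0.035
```

Emit:
play_rows([
  {"x": -5, "y": -45, "z": 0, "spin": -0.02},
  {"x": 0, "y": -45, "z": 0, "spin": 0},
  {"x": -2, "y": -2, "z": 30, "spin": 0},
  {"x": 0, "y": 0, "z": 30, "spin": 0},
  {"x": 0, "y": 0, "z": 30, "spin": 0},
])

```text
time: 15.3
position: [0.4693, -0.3632, 0.0598]
tool_rot: [0.004, 0.999, -0.013, 0.043]
ft_force: [0.7, 0.2, -0.6]
grip_width: 0.0353
```

```bash
python3 -c "
from h import *
o=dwell(2);c=cams.camera('wrist');save(c,'w8')"
```

```text
t 15.4 pos [ 0.4667 -0.3595  0.0564] toolz [ 0.078 -0.018 -0.997] yaw -0.008 F [-1.6  1.  -1.3] w 0.0349
```

View pics/w8.png

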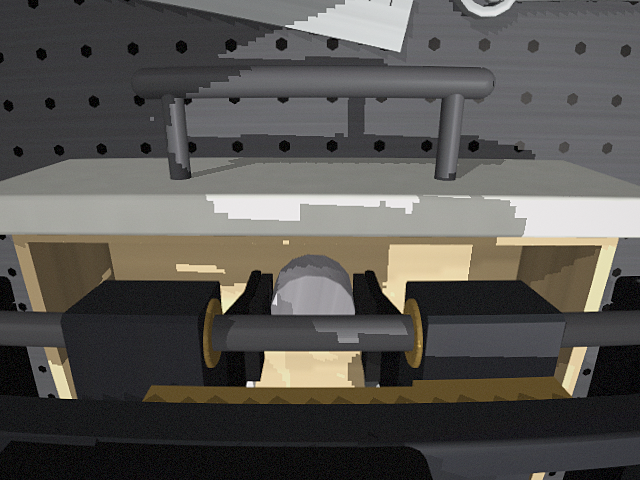

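Emit:
play_rows([
  {"x": 0, "y": 40, "z": 6, "spin": 0},
  {"x": 0, "y": 0, "z": 3, "spin": 0},
])

```text
time: 15.65
position: [0.4695, -0.32, 0.0507]
tool_rot: [0.004, 0.999, -0.011, 0.041]
ft_force: [-0.5, 0.8, -1.4]
grip_width: 0.0349
```

Emit:
play_rows([
  {"x": 0, "y": 0, "z": 0, "spin": 0},
], grip=0.56)

```text
time: 15.75
position: [0.4706, -0.3201, 0.0523]
tool_rot: [0.003, 0.999, -0.012, 0.042]
ft_force: [0.0, 0.1, 0.4]
grip_width: 0.0385
```

```bash
python3 -c "
from h import *
o=dwell(6);c=cams.camera('wrist');save(c,'w9')"
```

```text
t 16.05 pos [ 0.4699 -0.3208  0.0515] toolz [ 0.083 -0.024 -0.996] yaw -0.009 F [ 0.1 -0.7  0.6] w 0.0481
```

View pics/w9.png

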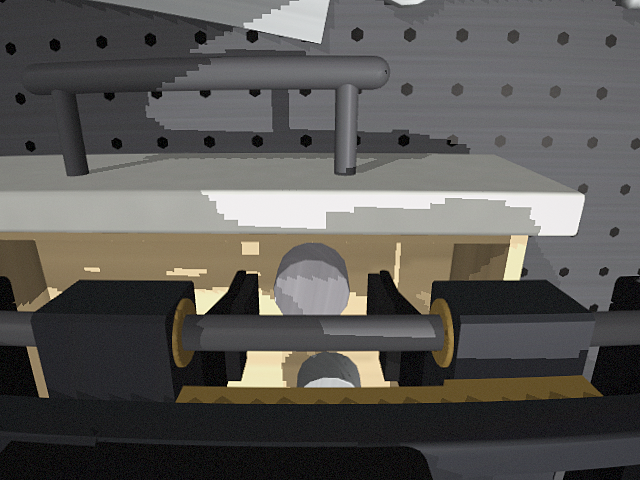

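Emit:
play_rows([
  {"x": 0, "y": 0, "z": -50, "spin": 0},
  {"x": 0, "y": 0, "z": -50, "spin": 0},
  {"x": 0, "y": 0, "z": -50, "spin": 0},
  {"x": 0, "y": 0, "z": -50, "spin": 0},
], grip=1)

```text
time: 16.5
position: [0.4494, -0.3144, 0.2438]
tool_rot: [0.006, 0.999, -0.002, 0.032]
ft_force: [1.3, -1.0, 0.4]
grip_width: 0.073
```

```bash
python3 -c "
from h import *
o=dwell(2);print(o['q'])"
```

```text
t 16.6 pos [ 0.453  -0.3183  0.2497] toolz [ 0.075 -0.016 -0.997] yaw -0.011 F [ 0.7 -0.3  1. ] w 0.0806
[-0.83983048  0.37037264  1.6339257   0.05144367  1.07551357 -2.42293424]
```

Emit:
play_rows([
  {"x": 0, "y": 50, "z": 0, "spin": 0},
  {"x": 0, "y": 50, "z": 0, "spin": 0},
  {"x": 0, "y": 50, "z": 0, "spin": 0},
  {"x": 0, "y": 50, "z": 0, "spin": 0},
  {"x": 0, "y": 50, "z": 0, "spin": 0},
  {"x": 0, "y": 50, "z": 0, "spin": 0},
])

```text
time: 17.2
position: [0.4597, -0.023, 0.2444]
tool_rot: [0.014, 0.999, -0.013, 0.042]
ft_force: [1.3, -0.1, -0.7]
grip_width: 0.0872
```

```bash
python3 -c "
from h import *
o=dwell(2);print(o['q'])"
```

```text
t 17.3 pos [ 0.4581 -0.0188  0.2439] toolz [ 0.081 -0.023 -0.996] yaw -0.02 F [-0.4  0.   0.1] w 0.087
[-2.86298160e-01  2.39367666e-01  1.86378702e+00  1.22186781e-03
  9.54086940e-01 -1.83876705e+00]
```

Emit:
play_rows([
  {"x": 0, "y": 50, "z": 0, "spin": 0},
  {"x": -30, "y": 50, "z": 0, "spin": 0},
  {"x": -30, "y": 50, "z": 0, "spin": 0},
  {"x": -30, "y": 50, "z": 0, "spin": 0},
  {"x": 0, "y": 50, "z": 0, "spin": 0},
  {"x": 0, "y": 50, "z": 0, "spin": 0},
  {"x": 0, "y": 50, "z": 0, "spin": 0},
])

```text
time: 18.0
position: [0.5514, 0.3021, 0.2395]
tool_rot: [0.017, 0.999, -0.014, 0.041]
ft_force: [0.7, -0.6, -0.7]
grip_width: 0.0871
```

```bash
python3 -c "
from h import *
o=dwell(2);print(o['q'])"
```

```text
t 18.1 pos [0.5508 0.3062 0.2391] toolz [ 0.082 -0.026 -0.996] yaw -0.028 F [ 0.  -1.6  0.1] w 0.0872
[ 0.35631995  0.49371215  1.44863108 -0.05851149  1.13166154 -1.16399019]
```

Emit:
play_rows([
  {"x": 10, "y": 39, "z": 10, "spin": -0.028},
  {"x": 6, "y": 0, "z": 30, "spin": 0},
  {"x": 0, "y": 0, "z": 30, "spin": 0},
  {"x": 0, "y": 0, "z": 30, "spin": 0},
  {"x": 0, "y": 0, "z": 30, "spin": 0},
  {"x": 0, "y": 0, "z": 30, "spin": 0},
])

```text
time: 18.7
position: [0.5573, 0.3373, 0.075]
tool_rot: [-0.0, 0.999, -0.013, 0.047]
ft_force: [0.2, -0.9, -0.8]
grip_width: 0.0871
```

```bash
python3 -c "
from h import *
o=dwell(2);
c=cams.camera('wrist');save(c,'w10')
print(w2p(c,[[.5548,.3389,.022]],o))"
```

```text
t 18.8 pos [0.5541 0.3355 0.0714] toolz [ 0.084 -0.029 -0.996] yaw -0.001 F [-0.7  0.2  0.4] w 0.0872
[[317.53745823 252.26921803]]
```

View pics/w10.png

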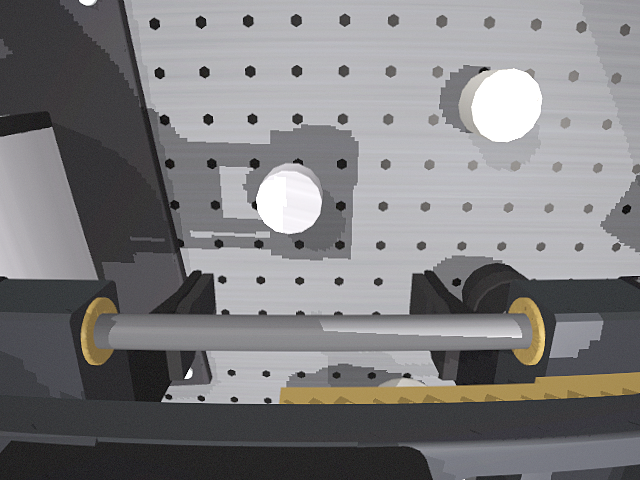

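```bash
python3 -c "
from h import *
o=dwell(1);
c=cams.camera('wrist')
print(p2w(c,[[289,200],[505,103]],.022,o))
c=cams.camera('top');save(c,'t3')"
```

```text
t 18.9 pos [0.5568 0.3378 0.076 ] toolz [ 0.092 -0.025 -0.995] yaw -0.001 F [-0.4 -0.4 -0.3] w 0.0871
[[0.52923185 0.32571781 0.022     ]
 [0.47747975 0.43506426 0.022     ]]
```

View pics/t3.png

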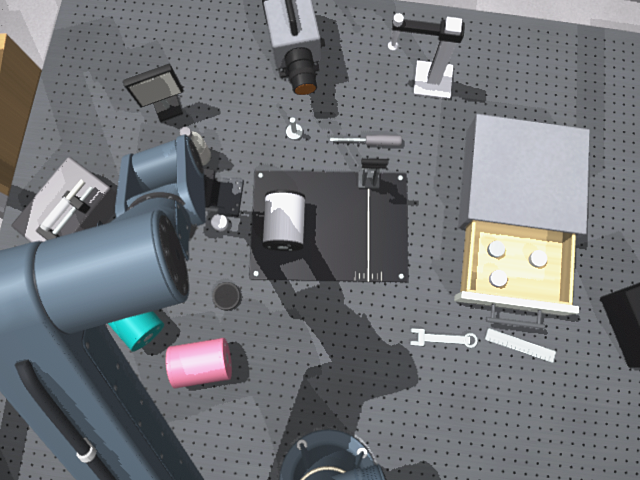

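Emit:
play_rows([
  {"x": 20, "y": -12, "z": 12, "spin": 0},
  {"x": 18, "y": 0, "z": 25, "spin": 0},
  {"x": 0, "y": 0, "z": 20, "spin": 0},
])

```text
time: 19.3
position: [0.5329, 0.3284, 0.0273]
tool_rot: [-0.0, 0.998, -0.008, 0.058]
ft_force: [-0.0, -0.0, 0.2]
grip_width: 0.0869
```

```bash
python3 -c "
from h import *
o=dwell(2);
c=cams.camera('wrist');save(c,'w11')
print(w2p(c,[[.526,.324,.022]],o))"
```

```text
t 19.4 pos [0.5341 0.3282 0.0261] toolz [ 0.115 -0.016 -0.993] yaw -0.001 F [0.1 0.  0.4] w 0.0869
[[298.59855021 275.02656939]]
```

View pics/w11.png

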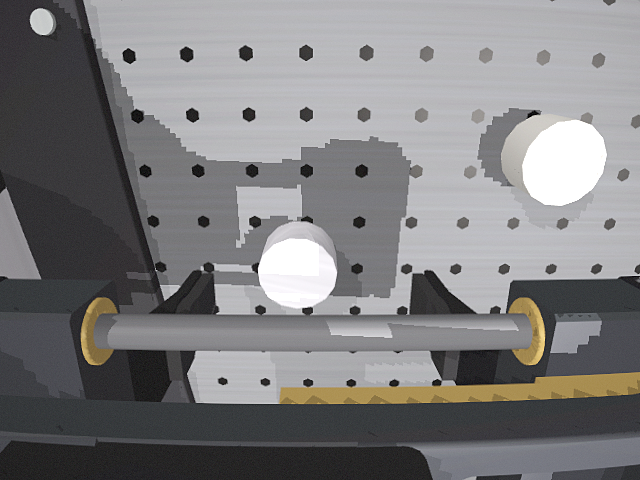

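Emit:
play_rows([
  {"x": 10, "y": -4, "z": 12, "spin": 0},
  {"x": 3, "y": 0, "z": 3, "spin": 0},
])

```text
time: 19.65
position: [0.528, 0.3261, 0.0152]
tool_rot: [-0.0, 0.998, -0.006, 0.063]
ft_force: [-0.8, -0.9, -0.9]
grip_width: 0.0869
```

Emit:
play_rows([
  {"x": 0, "y": 0, "z": 0, "spin": 0},
], grip=0)

```text
time: 19.75
position: [0.5292, 0.3267, 0.0167]
tool_rot: [-0.0, 0.998, -0.005, 0.065]
ft_force: [0.4, 0.1, 0.2]
grip_width: 0.0839
```

```bash
python3 -c "
from h import *
o=dwell(14);"
```

```text
t 20.45 pos [0.528  0.326  0.0151] toolz [ 0.126 -0.011 -0.992] yaw -0.001 F [ 0.6 -0.7  0.7] w 0.0346
```

Emit:
play_rows([
  {"x": 0, "y": 0, "z": -50, "spin": 0},
  {"x": 0, "y": 0, "z": -50, "spin": 0},
  {"x": 0, "y": -20, "z": -45, "spin": 0},
])

```text
time: 20.75
position: [0.5046, 0.3064, 0.1499]
tool_rot: [-0.001, 0.999, -0.01, 0.051]
ft_force: [0.7, -0.5, -0.0]
grip_width: 0.0351
```

```bash
python3 -c "
from h import *
o=dwell(2);"
```

```text
t 20.85 pos [0.508  0.3054 0.1552] toolz [ 0.113 -0.018 -0.993] yaw -0.002 F [ 0.3  0.6 -0.5] w 0.0345
```

Emit:
play_rows([
  {"x": 0, "y": -50, "z": 0, "spin": 0},
  {"x": 0, "y": -50, "z": 0, "spin": 0},
  {"x": 0, "y": -50, "z": 0, "spin": 0},
  {"x": 0, "y": -50, "z": 0, "spin": 0},
  {"x": 0, "y": -50, "z": 0, "spin": 0},
  {"x": 0, "y": -50, "z": 0, "spin": 0},
  {"x": 0, "y": -50, "z": 0, "spin": 0},
  {"x": 0, "y": -50, "z": 0, "spin": 0},
])

```text
time: 21.65
position: [0.5089, -0.0924, 0.1592]
tool_rot: [-0.005, 0.998, -0.006, 0.059]
ft_force: [1.7, 0.6, -0.7]
grip_width: 0.0349
```

```bash
python3 -c "
from h import *
o=dwell(2);"
```

```text
t 21.75 pos [ 0.511  -0.0972  0.1596] toolz [ 0.122 -0.015 -0.992] yaw 0.002 F [0.3 0.2 0.2] w 0.0351
```

Emit:
play_rows([
  {"x": 10, "y": -50, "z": 0, "spin": 0},
  {"x": 10, "y": -50, "z": 0, "spin": 0},
  {"x": 10, "y": -50, "z": 0, "spin": 0},
  {"x": 10, "y": -50, "z": 0, "spin": 0},
  {"x": 10, "y": -50, "z": 0, "spin": 0},
  {"x": 5, "y": -50, "z": 0, "spin": 0},
  {"x": 0, "y": -13, "z": 15, "spin": 0},
])

```text
time: 22.45
position: [0.4591, -0.4048, 0.1378]
tool_rot: [-0.003, 0.998, -0.006, 0.06]
ft_force: [0.5, 0.0, -1.1]
grip_width: 0.0343
```

```bash
python3 -c "
from h import *
o=dwell(2);"
```

```text
t 22.55 pos [ 0.4573 -0.3991  0.1341] toolz [ 0.113 -0.002 -0.994] yaw 0.006 F [-0.1  1.5 -1.5] w 0.0345
```

Emit:
play_rows([
  {"x": 0, "y": -10, "z": 30, "spin": 0},
  {"x": 0, "y": -2, "z": 30, "spin": 0},
  {"x": 0, "y": 0, "z": 22, "spin": 0},
])

```text
time: 22.85
position: [0.4685, -0.4082, 0.0525]
tool_rot: [-0.003, 0.998, -0.001, 0.057]
ft_force: [0.0, 0.1, -0.6]
grip_width: 0.0348
```

```bash
python3 -c "
from h import *
o=dwell(2);c=cams.camera('wrist');save(c,'w12')"
```

```text
t 22.95 pos [ 0.4673 -0.406   0.0507] toolz [ 0.111  0.004 -0.994] yaw 0.008 F [-0.6  0.7 -1. ] w 0.035
```

View pics/w12.png

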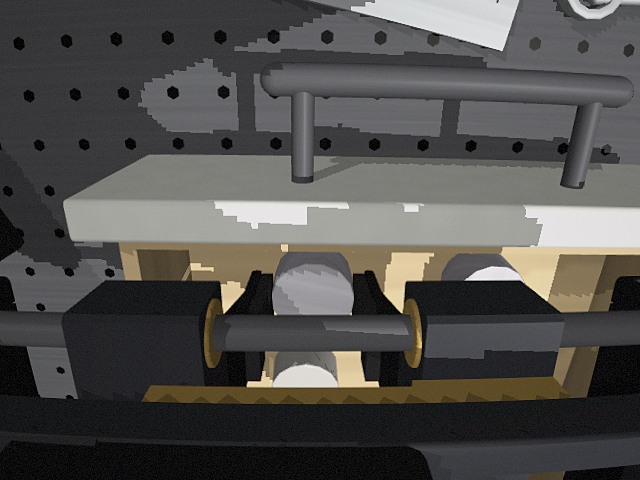

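Emit:
play_rows([
  {"x": 0, "y": 0, "z": 3, "spin": 0},
], grip=0.56)

```text
time: 23.1
position: [0.4693, -0.4071, 0.0508]
tool_rot: [-0.004, 0.998, -0.001, 0.057]
ft_force: [-0.4, -0.1, 0.2]
grip_width: 0.0381
```

```bash
python3 -c "
from h import *
o=dwell(6)"
```

```text
t 23.4 pos [ 0.4687 -0.4078  0.0507] toolz [ 0.114 -0.001 -0.993] yaw 0.008 F [ 0.3 -0.5  0.3] w 0.048
```

Emit:
play_rows([
  {"x": 0, "y": 0, "z": -50, "spin": 0},
  {"x": 0, "y": 0, "z": -50, "spin": 0},
  {"x": 0, "y": 50, "z": -20, "spin": 0},
  {"x": 0, "y": 50, "z": 0, "spin": 0},
  {"x": 0, "y": 50, "z": 0, "spin": 0},
  {"x": 0, "y": 50, "z": 0, "spin": 0},
  {"x": 0, "y": 50, "z": 0, "spin": 0},
  {"x": 0, "y": 50, "z": 0, "spin": 0},
], grip=1)

```text
time: 24.2
position: [0.457, -0.1167, 0.1728]
tool_rot: [0.004, 0.998, -0.006, 0.063]
ft_force: [0.6, 0.8, 0.0]
grip_width: 0.0865
```

Emit:
play_rows([
  {"x": -10, "y": 50, "z": 0, "spin": 0},
  {"x": -10, "y": 50, "z": 0, "spin": 0},
  {"x": 0, "y": 50, "z": 0, "spin": 0},
  {"x": 0, "y": 50, "z": 0, "spin": 0},
  {"x": 0, "y": 50, "z": 0, "spin": 0},
  {"x": 0, "y": 50, "z": 0, "spin": 0},
  {"x": 0, "y": 50, "z": 0, "spin": 0},
  {"x": 0, "y": 50, "z": 0, "spin": 0},
])

```text
time: 25.0
position: [0.4811, 0.2822, 0.1773]
tool_rot: [0.006, 0.997, -0.006, 0.071]
ft_force: [1.2, -0.6, 0.1]
grip_width: 0.0869
```

```bash
python3 -c "
from h import *
o=dwell(2);c=cams.camera('wrist');save(c,'w13');save(cams.camera('top'),'t4')"
```

```text
t 25.1 pos [0.4817 0.286  0.1776] toolz [ 0.144 -0.009 -0.989] yaw -0.006 F [-0.4 -1.1  0.2] w 0.0873
```

View pics/w13.png

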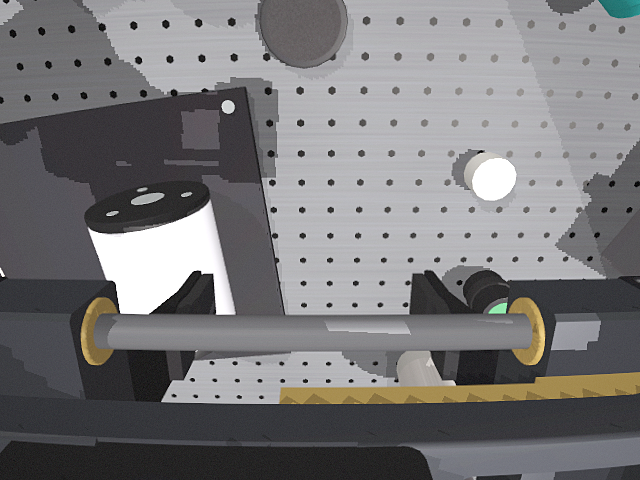

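View pics/t4.png

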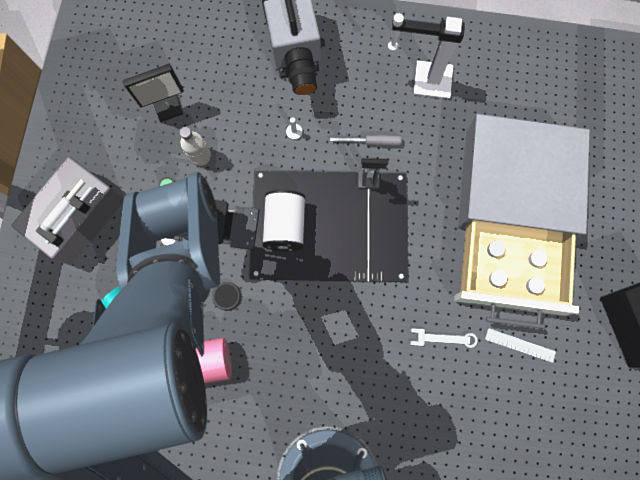

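Emit:
play_rows([
  {"x": 0, "y": 50, "z": 0, "spin": 0},
  {"x": 0, "y": 50, "z": 0, "spin": 0},
  {"x": 10, "y": 47, "z": 10, "spin": 0},
  {"x": 10, "y": 0, "z": 30, "spin": 0},
  {"x": 0, "y": 0, "z": 30, "spin": 0},
  {"x": 0, "y": 0, "z": 20, "spin": 0},
])

```text
time: 25.8
position: [0.4826, 0.4211, 0.086]
tool_rot: [0.013, 0.997, -0.005, 0.074]
ft_force: [0.1, 0.1, -0.3]
grip_width: 0.0873
```

```bash
python3 -c "
from h import *
o=dwell(2);c=cams.camera('wrist');save(c,'w14')
for ce,s in pucks(c): print(ce,s[2:],p2w(c,ce,.022,o))
print(w2p(c,[[.4765,.432,.022]],o))"
```

```text
t 25.9 pos [0.4812 0.4194 0.0843] toolz [ 0.143 -0.016 -0.99 ] yaw -0.028 F [ 0.2 -0.1  0.6] w 0.0872
[132.0619469  213.66371681] [ 26   6 113] [[0.46425379 0.31643836 0.022     ]]
[[331.97801998 228.73781021]]
```

View pics/w14.png

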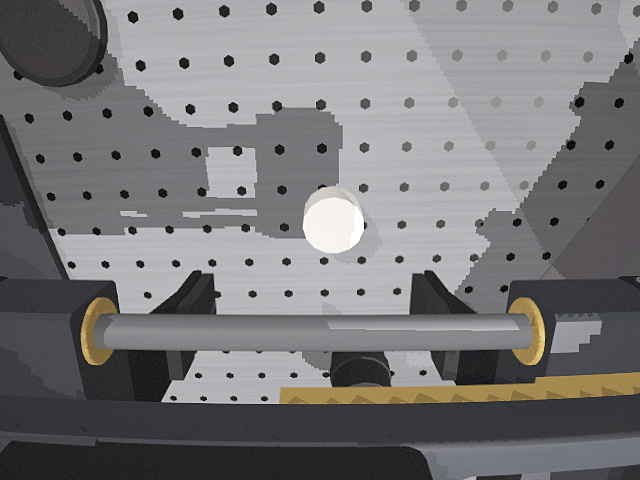

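Emit:
play_rows([
  {"x": 10, "y": 13, "z": 20, "spin": -0.028},
  {"x": 8, "y": 0, "z": 25, "spin": 0},
  {"x": 2, "y": 0, "z": 20, "spin": 0},
])

```text
time: 26.25
position: [0.4792, 0.4327, 0.026]
tool_rot: [0.002, 0.997, -0.003, 0.079]
ft_force: [0.2, -0.1, 0.1]
grip_width: 0.0873
```

```bash
python3 -c "
from h import *
o=dwell(2)"
```

```text
t 26.35 pos [0.4785 0.4318 0.0243] toolz [ 0.155 -0.009 -0.988] yaw -0.006 F [-0.4 -0.   0.5] w 0.0868
```

Emit:
play_rows([
  {"x": 5, "y": 1, "z": 11, "spin": 0},
  {"x": 1, "y": 0, "z": 1, "spin": 0},
], grip=0)

```text
time: 26.55
position: [0.4766, 0.4326, 0.0141]
tool_rot: [0.004, 0.997, -0.003, 0.08]
ft_force: [-0.4, -0.1, -0.0]
grip_width: 0.0781
```

```bash
python3 -c "
from h import *
o=dwell(14)"
```

```text
t 27.25 pos [0.4771 0.4334 0.0144] toolz [ 0.16  -0.006 -0.987] yaw -0.007 F [-0.7 -0.5  0.7] w 0.0347
```

Emit:
play_rows([
  {"x": 0, "y": 0, "z": -50, "spin": 0},
  {"x": 0, "y": 0, "z": -50, "spin": 0},
  {"x": 0, "y": 0, "z": -50, "spin": 0},
  {"x": 0, "y": 0, "z": -50, "spin": 0},
  {"x": 0, "y": 0, "z": -50, "spin": 0},
])

```text
time: 27.75
position: [0.4328, 0.4314, 0.252]
tool_rot: [0.004, 0.998, -0.012, 0.067]
ft_force: [0.2, 0.1, -1.0]
grip_width: 0.0349
```

```bash
python3 -c "
from h import *
o=dwell(2)"
```

```text
t 27.85 pos [0.4365 0.435  0.2589] toolz [ 0.147 -0.013 -0.989] yaw -0.008 F [ 0.6  1.  -0.9] w 0.0348
```

Emit:
play_rows([
  {"x": 0, "y": -50, "z": 0, "spin": 0},
  {"x": -50, "y": -50, "z": 0, "spin": 0},
  {"x": -50, "y": -50, "z": 0, "spin": 0},
  {"x": -50, "y": -50, "z": 0, "spin": 0},
  {"x": -50, "y": -50, "z": 0, "spin": 0},
  {"x": -20, "y": -50, "z": 0, "spin": 0},
])

```text
time: 28.45
position: [0.5952, 0.1943, 0.2821]
tool_rot: [-0.003, 0.997, -0.005, 0.071]
ft_force: [0.6, 0.0, -1.2]
grip_width: 0.0349
```

```bash
python3 -c "
from h import *
o=dwell(2)"
```

```text
t 28.55 pos [0.5955 0.1894 0.2817] toolz [ 0.14  -0.014 -0.99 ] yaw -0.002 F [-0.2  1.  -0.5] w 0.0351
```

Emit:
play_rows([
  {"x": 0, "y": -50, "z": 0, "spin": 0},
  {"x": 0, "y": -50, "z": 0, "spin": 0},
  {"x": 0, "y": -50, "z": 0, "spin": 0},
  {"x": 10, "y": -50, "z": 0, "spin": 0},
  {"x": 15, "y": -50, "z": 0, "spin": 0},
  {"x": 15, "y": -50, "z": 0, "spin": 0},
  {"x": 15, "y": -50, "z": 10, "spin": 0},
  {"x": 15, "y": -50, "z": 20, "spin": 0},
])

```text
time: 29.35
position: [0.5325, -0.1903, 0.2443]
tool_rot: [-0.004, 0.998, -0.005, 0.068]
ft_force: [-0.3, -0.7, -0.7]
grip_width: 0.0351
```

Emit:
play_rows([
  {"x": 15, "y": -50, "z": 25, "spin": 0},
  {"x": 15, "y": -50, "z": 25, "spin": 0},
  {"x": 15, "y": -50, "z": 25, "spin": 0},
  {"x": 0, "y": 0, "z": 30, "spin": 0},
])

```text
time: 29.75
position: [0.5064, -0.3266, 0.1446]
tool_rot: [-0.001, 0.998, -0.007, 0.07]
ft_force: [1.2, -0.4, -0.6]
grip_width: 0.0349
```

```bash
python3 -c "
from h import *
o=dwell(2)"
```

```text
t 29.85 pos [ 0.5035 -0.3185  0.1401] toolz [ 0.129  0.    -0.992] yaw 0.004 F [-0.9  1.3 -1.7] w 0.0351
```

Emit:
play_rows([
  {"x": 8, "y": -40, "z": 15, "spin": 0},
  {"x": 4, "y": -6, "z": 35, "spin": 0},
  {"x": 0, "y": 0, "z": 30, "spin": 0},
])

```text
time: 30.15
position: [0.5055, -0.3637, 0.0625]
tool_rot: [-0.005, 0.998, -0.002, 0.067]
ft_force: [0.1, -0.0, 0.6]
grip_width: 0.0351
```

```bash
python3 -c "
from h import *
o=dwell(2);c=cams.camera('wrist');save(c,'w15')"
```

```text
t 30.25 pos [ 0.5044 -0.3614  0.06  ] toolz [ 0.13   0.002 -0.991] yaw 0.01 F [-1.5  0.8 -1. ] w 0.0349
```

View pics/w15.png

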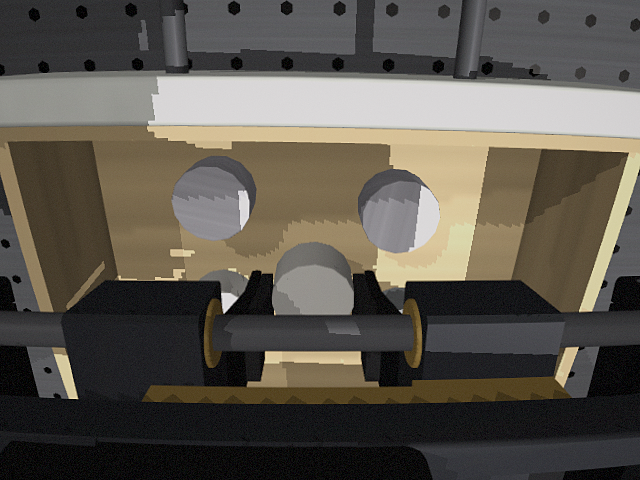

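Emit:
play_rows([
  {"x": 1, "y": 0, "z": 10, "spin": 0},
])

```text
time: 30.4
position: [0.5072, -0.3625, 0.0545]
tool_rot: [-0.006, 0.998, -0.002, 0.068]
ft_force: [0.6, 0.2, -0.8]
grip_width: 0.0349
```

Emit:
play_rows([
  {"x": 0, "y": 0, "z": 0, "spin": 0},
], grip=0.54)

```text
time: 30.5
position: [0.5072, -0.3613, 0.0548]
tool_rot: [-0.007, 0.998, -0.002, 0.068]
ft_force: [0.6, 0.1, 0.3]
grip_width: 0.0379
```

```bash
python3 -c "
from h import *
o=dwell(6)"
```

```text
t 30.8 pos [ 0.5076 -0.3628  0.0554] toolz [ 0.136 -0.005 -0.991] yaw 0.012 F [ 0.3  0.  -1. ] w 0.046
```

Emit:
play_rows([
  {"x": 0, "y": 0, "z": -50, "spin": 0},
  {"x": 0, "y": 0, "z": -50, "spin": 0},
  {"x": 0, "y": 0, "z": -50, "spin": 0},
])

```text
time: 31.1
position: [0.4832, -0.3582, 0.1955]
tool_rot: [-0.006, 0.998, 0.007, 0.06]
ft_force: [0.9, -0.8, 0.3]
grip_width: 0.0471
```

```bash
python3 -c "
from h import *
o=dwell(2);c=cams.camera('wrist');save(c,'w16');print(o['q'])"
```

```text
t 31.2 pos [ 0.4869 -0.3628  0.2027] toolz [ 0.132 -0.    -0.991] yaw 0.011 F [ 1.2  0.2 -0.4] w 0.0468
[-0.87618321  0.48790436  1.58356935  0.12140193  0.98816367 -2.52127299]
```

View pics/w16.png

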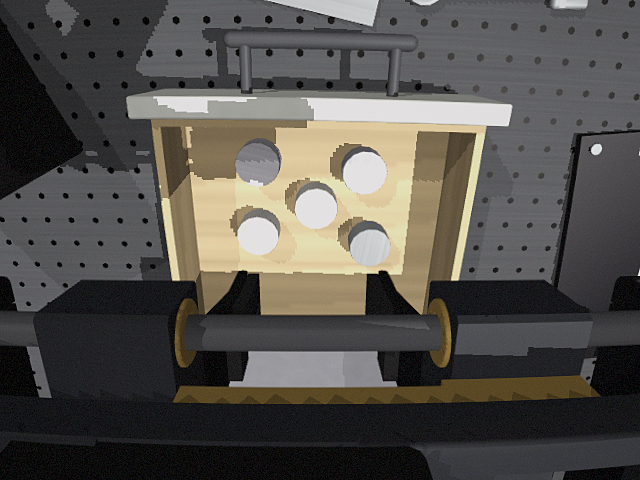

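Emit:
play_rows([
  {"x": 50, "y": 0, "z": 0, "spin": 0},
  {"x": 50, "y": 0, "z": 0, "spin": 0},
  {"x": 50, "y": 0, "z": 0, "spin": 0},
  {"x": 35, "y": 0, "z": 10, "spin": 0},
  {"x": 0, "y": 0, "z": 40, "spin": 0},
], grip=0)

```text
time: 31.75
position: [0.3139, -0.3621, 0.1279]
tool_rot: [-0.001, 0.998, -0.005, 0.058]
ft_force: [0.6, -1.9, -0.2]
grip_width: 0.0152
```

```bash
python3 -c "
from h import *
o=dwell(2);print(o['q'])"
```

```text
t 31.85 pos [ 0.314  -0.3576  0.1228] toolz [ 0.11   0.005 -0.994] yaw 0.004 F [0.8 0.4 0.2] w 0.0069
[-1.15400496  0.47743756  1.94629759  0.16339894  0.68426843 -2.85400436]
```

Emit:
play_rows([
  {"x": 0, "y": 0, "z": 10, "spin": 0.14},
  {"x": 0, "y": 0, "z": 25, "spin": 0.14},
  {"x": 0, "y": 0, "z": 30, "spin": 0.14},
])

```text
time: 32.15
position: [0.3233, -0.3596, 0.0596]
tool_rot: [0.212, 0.976, 0.012, 0.055]
ft_force: [-0.4, 0.1, 1.0]
grip_width: 0.0006
```

```bash
python3 -c "
from h import *
o=dwell(2);print(o['q']);c=cams.camera('wrist');save(c,'w17');save(cams.camera('side'),'s17')"
```

```text
t 32.25 pos [ 0.3222 -0.3569  0.0571] toolz [ 0.11   0.008 -0.994] yaw -0.42 F [ 0.1 -0.5  0.6] w 0.0001
[-1.13708257  0.61580983  1.9747658   0.20794728  0.52176127 -2.46426335]
```

View pics/s17.png

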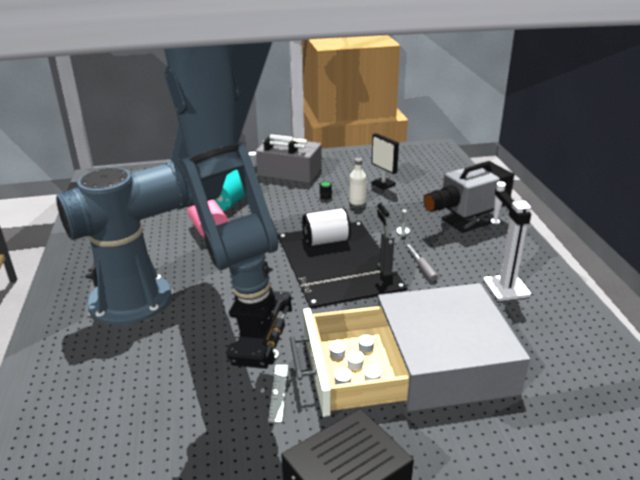

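Emit:
play_rows([
  {"x": -27, "y": 12, "z": 8, "spin": 0},
  {"x": -27, "y": 12, "z": 4, "spin": 0},
  {"x": -27, "y": 12, "z": 3, "spin": 0},
  {"x": -27, "y": 12, "z": 3, "spin": 0},
])

```text
time: 32.75
position: [0.4412, -0.3578, 0.0605]
tool_rot: [0.203, 0.978, 0.013, 0.052]
ft_force: [-1.9, -0.6, -1.5]
grip_width: 0.0002
```

```bash
python3 -c "
from h import *
o=dwell(2);print(o['q']);save(cams.camera('side'),'s18')"
```

```text
t 32.85 pos [ 0.4447 -0.3595  0.0615] toolz [ 0.113 -0.001 -0.994] yaw -0.405 F [-0.3  0.5 -0.3] w 0.0005
[-0.92419954  0.66766443  1.76114887  0.14871365  0.64898696 -2.20322764]
```

View pics/s18.png

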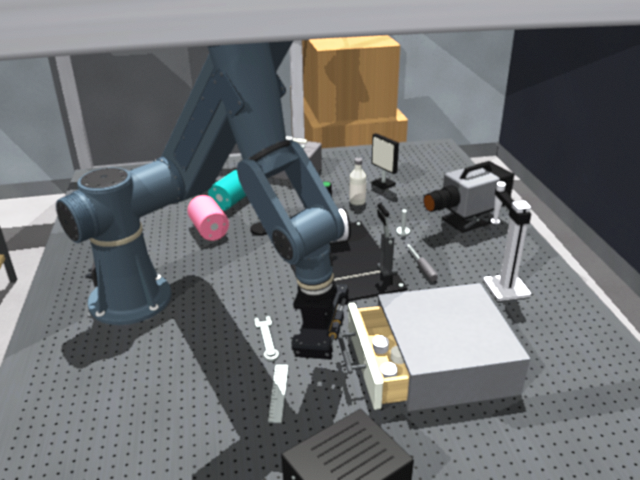

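Emit:
play_rows([
  {"x": 8, "y": -4, "z": 12, "spin": 0},
  {"x": -20, "y": 10, "z": 5, "spin": 0},
  {"x": -24, "y": 10, "z": 4, "spin": 0},
  {"x": -20, "y": 8, "z": 4, "spin": 0},
])

```text
time: 33.3
position: [0.499, -0.3574, 0.0468]
tool_rot: [0.201, 0.978, 0.013, 0.051]
ft_force: [-3.1, 0.0, 1.4]
grip_width: 0.0002
```

```bash
python3 -c "
from h import *
o=dwell(2);save(cams.camera('side'),'s19')"
```

```text
t 33.4 pos [ 0.5014 -0.3584  0.047 ] toolz [ 0.108  0.001 -0.994] yaw -0.401 F [ 0.3  0.3 -0.3] w 0.0002
```

View pics/s19.png

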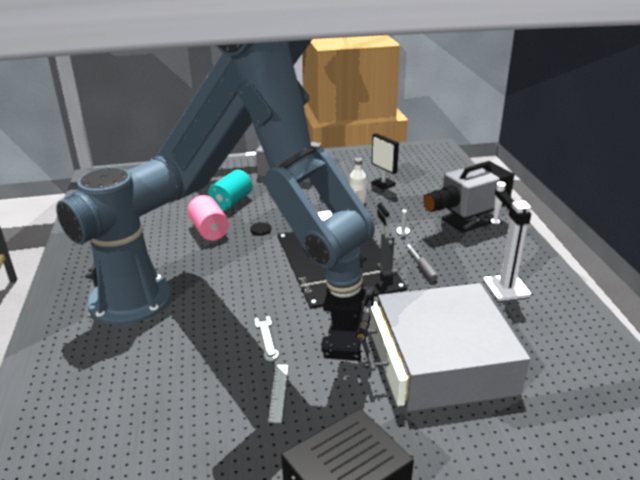

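Nearly shut; push on in small steps until the force rises.

Emit:
play_rows([
  {"x": -10, "y": 4, "z": 1, "spin": 0},
  {"x": -10, "y": 4, "z": 1, "spin": 0},
])

```text
time: 33.65
position: [0.518, -0.3576, 0.0474]
tool_rot: [0.201, 0.978, 0.013, 0.05]
ft_force: [-1.0, -0.6, 1.0]
grip_width: 0.0005
```

Emit:
play_rows([
  {"x": -7, "y": 3, "z": 1, "spin": 0},
])

```text
time: 33.75
position: [0.5202, -0.3575, 0.0471]
tool_rot: [0.199, 0.979, 0.013, 0.043]
ft_force: [-29.3, -7.0, 14.5]
grip_width: 0.0003
```

Emit:
play_rows([
  {"x": -7, "y": 3, "z": 1, "spin": 0},
])

```text
time: 33.85
position: [0.52, -0.3571, 0.0467]
tool_rot: [0.196, 0.98, 0.013, 0.035]
ft_force: [-26.2, -5.8, 17.0]
grip_width: 0.0007
```

Emit:
play_rows([
  {"x": -6, "y": 3, "z": 0, "spin": 0},
  {"x": -6, "y": 3, "z": 0, "spin": 0},
])

```text
time: 34.05
position: [0.5192, -0.3571, 0.0475]
tool_rot: [0.193, 0.981, 0.013, 0.021]
ft_force: [-17.7, -5.9, 5.5]
grip_width: 0.0007
```

```bash
python3 -c "
from h import *
o=dwell(1)"
```

```text
t 34.1 pos [ 0.5193 -0.3571  0.0475] toolz [ 0.046  0.016 -0.999] yaw -0.388 F [-18.8  -5.9   8.4] w 0.0005
```

Emit:
play_rows([
  {"x": -6, "y": 3, "z": 0, "spin": 0},
  {"x": -6, "y": 3, "z": 0, "spin": 0},
  {"x": -6, "y": 3, "z": 0, "spin": 0},
])

```text
time: 34.4
position: [0.5186, -0.3572, 0.0479]
tool_rot: [0.189, 0.982, 0.012, 0.0]
ft_force: [-17.1, -4.5, 8.5]
grip_width: 0.0005
```

```bash
python3 -c "
from h import *
o=dwell(1)"
```

```text
t 34.45 pos [ 0.5187 -0.3571  0.0479] toolz [ 0.004  0.023 -1.   ] yaw -0.38 F [-17.9  -4.1   8.9] w 0.0004
```

Emit:
play_rows([
  {"x": -6, "y": 3, "z": 0, "spin": 0},
  {"x": -6, "y": 3, "z": 0, "spin": 0},
])

```text
time: 34.65
position: [0.5182, -0.3572, 0.0483]
tool_rot: [0.187, 0.982, 0.011, -0.014]
ft_force: [-16.7, -4.7, 7.9]
grip_width: 0.0004
```

Emit:
play_rows([
  {"x": 35, "y": -14, "z": 0, "spin": 0},
  {"x": 10, "y": -4, "z": -50, "spin": 0},
  {"x": 0, "y": 0, "z": -50, "spin": 0},
  {"x": 0, "y": 0, "z": -50, "spin": 0},
])

```text
time: 35.05
position: [0.4659, -0.358, 0.1935]
tool_rot: [0.188, 0.982, 0.018, -0.024]
ft_force: [0.5, -0.8, -0.4]
grip_width: 0.0006
```

```bash
python3 -c "
from h import *
o=dwell(2);print(o['q']);save(cams.camera('top'),'t5')"
```

```text
t 35.15 pos [ 0.4707 -0.3628  0.2003] toolz [-0.026  0.029 -0.999] yaw -0.377 F [ 1.3 -0.6 -0. ] w 0.0005
[-8.44389050e-01  5.27769931e-01  1.50480099e+00 -2.96107633e-04
  1.14852273e+00 -2.03797441e+00]
```

View pics/t5.png

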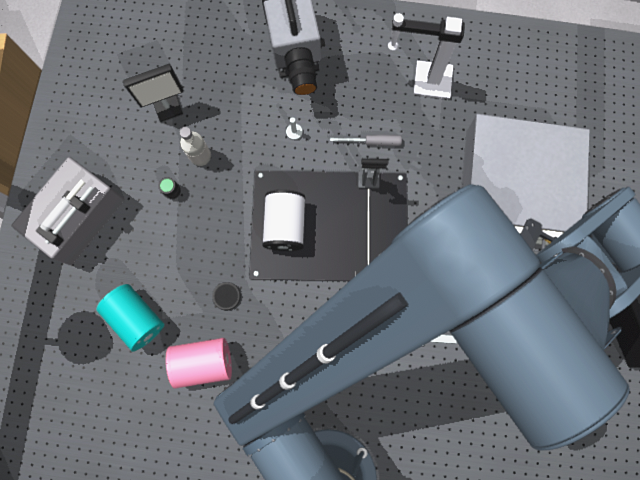

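```bash
cat >> h.py <<'E'
def plan(target,yaw_t=None,step=48,n=None,spinmax=0.14):
    "rows (tool x,y,z mm, spin) from present pose to target xyz, straight line"
    o=robot.get_obs(); M=R.from_quat(o['tool_rot']).as_matrix(); p=o['position']
    yaw=np.arctan2(-M[0,1],M[1,1]); dy=0 if yaw_t is None else yaw_t-yaw
    d=(np.array(target)-p)*1000
    n=n or int(max(np.ceil(np.linalg.norm(d)/step),np.ceil(abs(dy)/spinmax),1))
    for i in range(n):
        Mi=R.from_rotvec([0,0,dy*i/n]).as_matrix()@M
        t=Mi.T@(d/n); print([int(round(v)) for v in t], round(-dy/n,3))
E
python3 -c "
from h import *
plan([.50,.10,.2],-1.46)"
```

```text
[14, 44, 1] 0.108
[19, 42, 1] 0.108
[23, 40, 1] 0.108
[27, 37, 2] 0.108
[31, 34, 2] 0.108
[35, 30, 2] 0.108
[38, 26, 2] 0.108
[40, 22, 2] 0.108
[43, 18, 2] 0.108
[44, 13, 2] 0.108
```

Emit:
play_rows([
  {"x": 14, "y": 44, "z": 1, "spin": 0.11},
  {"x": 19, "y": 42, "z": 1, "spin": 0.11},
  {"x": 23, "y": 40, "z": 1, "spin": 0.11},
  {"x": 27, "y": 37, "z": 2, "spin": 0.11},
  {"x": 31, "y": 34, "z": 2, "spin": 0.11},
  {"x": 35, "y": 30, "z": 2, "spin": 0.11},
  {"x": 38, "y": 26, "z": 2, "spin": 0.11},
  {"x": 40, "y": 22, "z": 2, "spin": 0.11},
], grip=1)

```text
time: 36.0
position: [0.4983, 0.0136, 0.1863]
tool_rot: [0.607, 0.794, 0.002, -0.028]
ft_force: [1.9, -0.1, -0.1]
grip_width: 0.0566
```

```bash
python3 -c "
from h import *
dwell(1);plan([.522,.24,.2],-1.46)"
```

```text
t 36.05 pos [0.4975 0.0207 0.1861] toolz [-0.043  0.043 -0.998] yaw -1.306 F [0.4 3.6 0.4] w 0.0605
[41, 16, -1] 0.031
[42, 15, -1] 0.031
[42, 14, -1] 0.031
[42, 12, -1] 0.031
[43, 11, -1] 0.031
```

Emit:
play_rows([
  {"x": 41, "y": 16, "z": -1, "spin": 0.03},
  {"x": 42, "y": 15, "z": -1, "spin": 0.03},
  {"x": 42, "y": 14, "z": -1, "spin": 0.03},
  {"x": 42, "y": 12, "z": -1, "spin": 0.03},
  {"x": 43, "y": 11, "z": -1, "spin": 0.03},
])

```text
time: 36.55
position: [0.5181, 0.2424, 0.1921]
tool_rot: [0.668, 0.744, -0.004, -0.035]
ft_force: [1.0, 0.4, 0.0]
grip_width: 0.0863
```

```bash
python3 -c "
from h import *
o=dwell(2);c=cams.camera('wrist');save(c,'w20');save(cams.camera('top'),'t6');print(o['q'])
plan([.522,.24,.07],-1.46)"
```

```text
t 36.65 pos [0.5185 0.2459 0.1924] toolz [-0.055  0.044 -0.998] yaw -1.456 F [ 0.1 -1.1  0.6] w 0.0867
[0.21842657 0.50913756 1.5706853  0.06105856 1.10700087 0.0758759 ]
[-3, 3, 41] 0.001
[-3, 3, 41] 0.001
[-3, 3, 41] 0.001
```

View pics/w20.png

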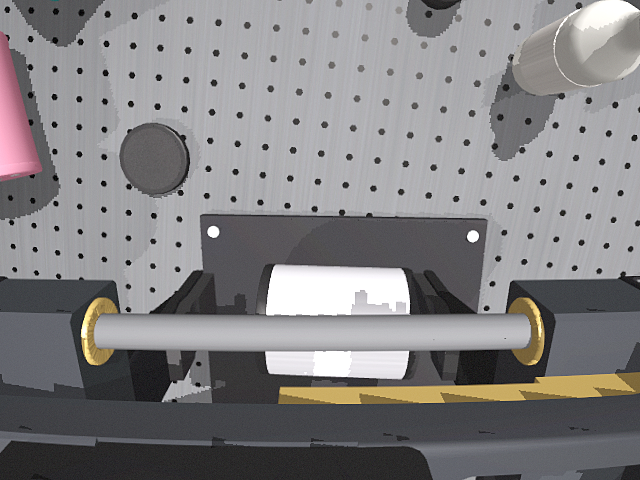

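View pics/t6.png

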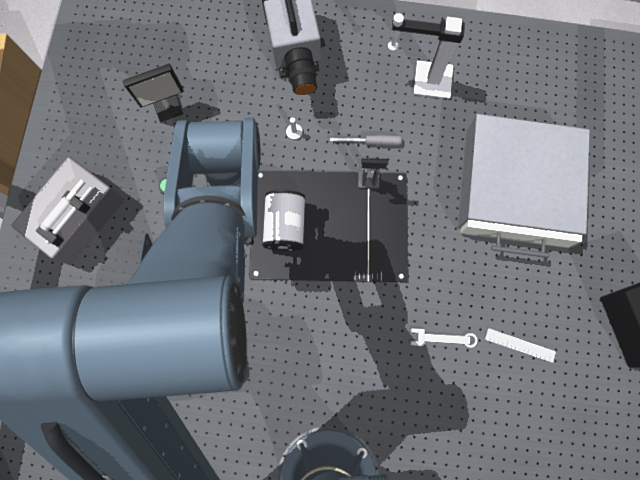

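```bash
python3 -c "
from h import *
plan([.523,.24,.042],-1.463)"
```

```text
[-2, 3, 37] 0.001
[-2, 3, 37] 0.001
[-2, 3, 37] 0.001
[-2, 3, 37] 0.001
```

Emit:
play_rows([
  {"x": -2, "y": 3, "z": 37, "spin": 0},
  {"x": -2, "y": 3, "z": 37, "spin": 0},
  {"x": -2, "y": 3, "z": 37, "spin": 0},
  {"x": -2, "y": 3, "z": 30, "spin": 0},
], grip=0.57)

```text
time: 37.15
position: [0.5261, 0.2352, 0.0492]
tool_rot: [0.667, 0.744, -0.001, -0.032]
ft_force: [-0.2, 0.0, 0.5]
grip_width: 0.0627
```

```bash
cat >> h.py <<'E'
L=np.array([.5621,-.0246]); YAW=.108
def st(p):
    d=np.array(p)[:2]-L; c,s=np.cos(YAW),np.sin(YAW); return np.array([d[0]*c+d[1]*s,-d[0]*s+d[1]*c]).round(4)
def wst(xs,ys,z): 
    c,s=np.cos(YAW),np.sin(YAW); return [L[0]+xs*c-ys*s, L[1]+xs*s+ys*c, z]
E
python3 -c "
from h import *
o=dwell(2);c=cams.camera('wrist');save(c,'w21');save(cams.camera('side'),'s21');print(st(o['position']))
"
```

```text
t 37.25 pos [0.5236 0.2345 0.0471] toolz [-0.057  0.039 -0.998] yaw -1.462 F [-0.3 -0.5  0.3] w 0.0554
[-0.0103  0.2618]
```

View pics/w21.png

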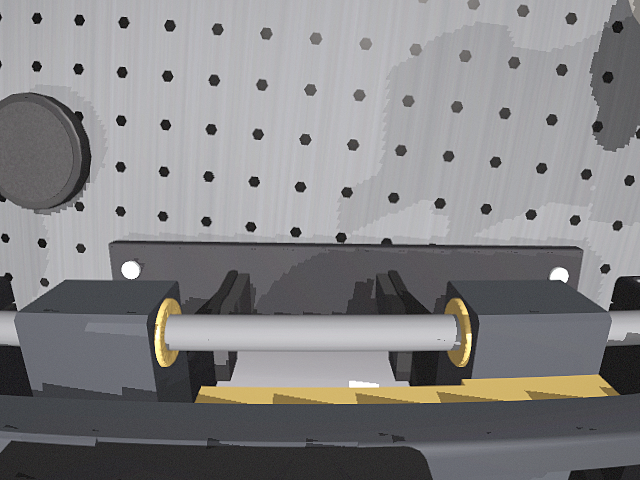

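View pics/s21.png

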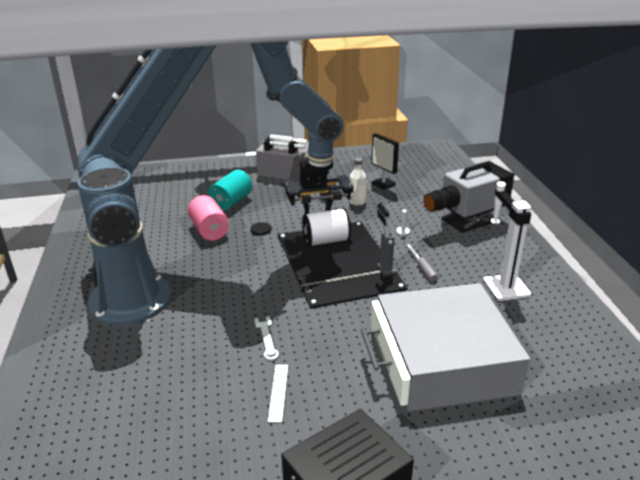

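Emit:
play_rows([
  {"x": -8, "y": 0, "z": 0, "spin": 0},
  {"x": -8, "y": 0, "z": 0, "spin": 0},
  {"x": -8, "y": 0, "z": 0, "spin": 0},
  {"x": -10, "y": 0, "z": 0, "spin": 0},
  {"x": -10, "y": 0, "z": 0, "spin": 0},
  {"x": -10, "y": 0, "z": 0, "spin": 0},
])

```text
time: 37.95
position: [0.5375, 0.1789, 0.0562]
tool_rot: [0.667, 0.744, 0.005, -0.028]
ft_force: [-0.9, 0.9, 1.6]
grip_width: 0.0498
```

```bash
python3 -c "
from h import *
o=dwell(1);save(cams.camera('top'),'t7');save(cams.camera('side'),'s22');print(st(o['position']))
"
```

```text
t 38.0 pos [0.5378 0.1774 0.056 ] toolz [-0.035  0.043 -0.998] yaw -1.462 F [ 0.1 -1.2 -0.5] w 0.0497
[-0.0024  0.2035]
```

View pics/t7.png

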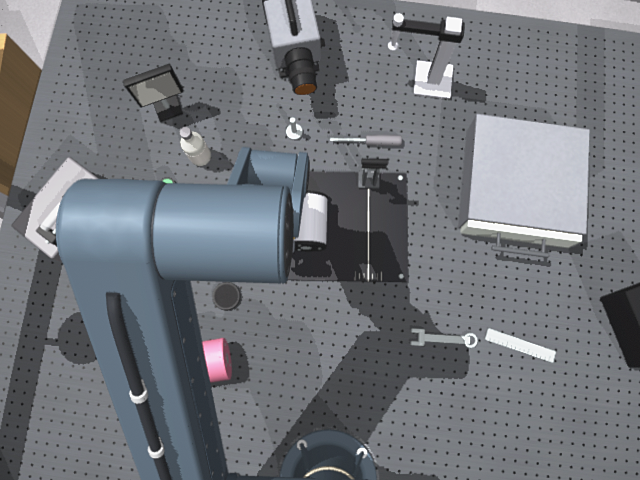

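View pics/s22.png

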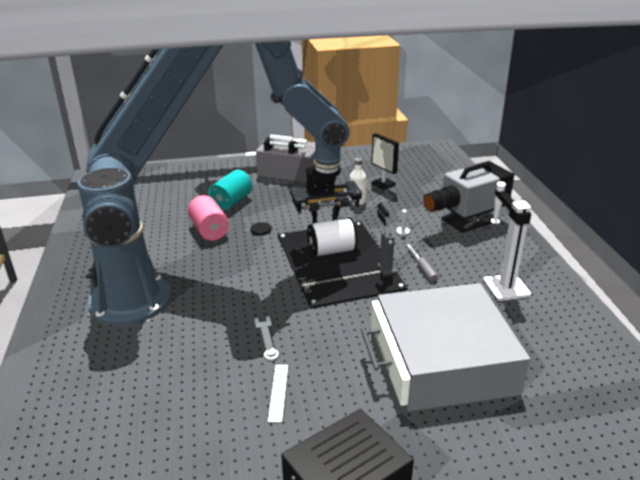

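Emit:
play_rows([
  {"x": 2, "y": -6, "z": 16, "spin": 0},
  {"x": -8, "y": -2, "z": 2, "spin": 0},
  {"x": -10, "y": -2, "z": 2, "spin": 0},
  {"x": -10, "y": -1, "z": 2, "spin": 0},
])

```text
time: 38.5
position: [0.5288, 0.1524, 0.0326]
tool_rot: [0.667, 0.745, 0.005, -0.028]
ft_force: [-0.3, -0.3, -0.1]
grip_width: 0.0491
```

```bash
python3 -c "
from h import *
o=dwell(1);print(st(o['position']))
"
```

```text
t 38.55 pos [0.5291 0.1509 0.0323] toolz [-0.035  0.044 -0.998] yaw -1.461 F [-0.2 -1.  -0.8] w 0.0494
[-0.0139  0.1781]
```

Emit:
play_rows([
  {"x": -8, "y": 2, "z": -7, "spin": 0},
  {"x": -10, "y": 0, "z": 1, "spin": 0},
  {"x": -10, "y": -1, "z": 1, "spin": 0},
  {"x": -10, "y": -1, "z": 1, "spin": 0},
])

```text
time: 38.95
position: [0.5355, 0.1096, 0.036]
tool_rot: [0.667, 0.744, 0.006, -0.026]
ft_force: [0.4, -0.5, -0.6]
grip_width: 0.0497
```

```bash
python3 -c "
from h import *
o=dwell(1);print(st(o['position']));c=cams.camera('top');save(c,'t8');save(cams.camera('side'),'s23')
for r in find(c,'drum',.2): print(r['conf'],cen(r),st(p2w(c,cen(r),.09)[0]))
"
```

```text
t 39.0 pos [0.5355 0.1082 0.0357] toolz [-0.031  0.043 -0.999] yaw -1.462 F [ 0.1 -0.8 -0.5] w 0.0495
[-0.0121  0.1349]
0.93 [349.57372116 224.43731194] [-0.017  0.047]
0.84 [117.06736167 313.5765838 ] [-0.2198  0.5371]
0.62 [364.66737176 233.55724484] [-0.0367  0.0142]
```

View pics/t8.png

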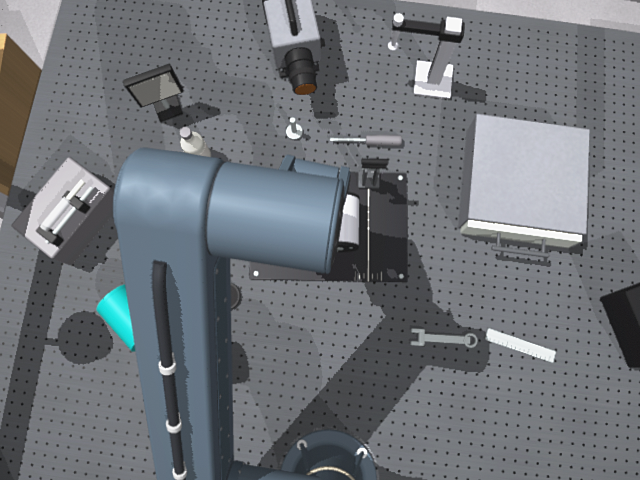

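View pics/s23.png

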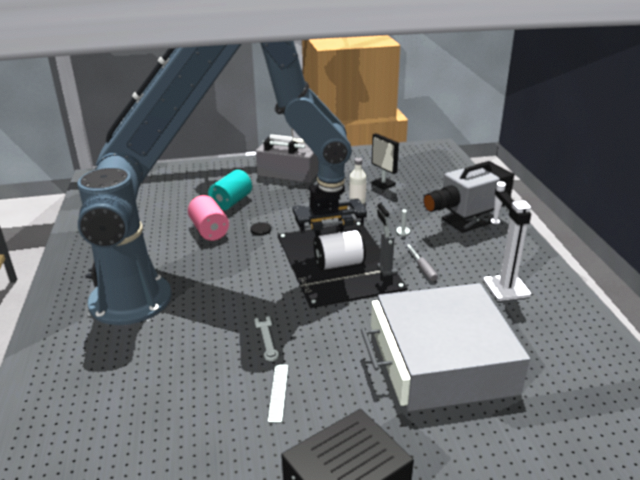

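```bash
cat >> h.py <<'E'
from scipy.optimize import minimize
def drum_mask(c,xs,ys,ya):
    a=np.linspace(0,2*np.pi,48); pts=[]
    for e in (-.06,.06):
        X=np.full_like(a,e); Y=.045*np.cos(a)
        xx=xs+X*np.cos(ya)-Y*np.sin(ya); yy=ys+X*np.sin(ya)+Y*np.cos(ya)
        cc,s=np.cos(YAW),np.sin(YAW)
        pts.append(np.c_[L[0]+xx*cc-yy*s,L[1]+xx*s+yy*cc,.053+.045*np.sin(a)])
    px=w2p(c,np.vstack(pts))
    h=cv2.convexHull(px.astype(np.float32))[:,0]
    m=np.zeros((480*4,640*4),np.uint8); cv2.fillPoly(m,[np.round((h+.5)*4-.5).astype(np.int32)],255)
    return cv2.resize(m,(640,480),interpolation=cv2.INTER_AREA)/255.
def drum_fit(c,region,x0):
    f=lambda p: (np.abs(drum_mask(c,*(p*[.01,.01,.1]))-region)).sum()
    r=minimize(f,np.array(x0)/[.01,.01,.1],method='Nelder-Mead',options=dict(initial_simplex=None,xatol=.01,fatol=1))
    return r.x*[.01,.01,.1], r.fun, region.sum()
def drum_side(x0,name='side'):
    c=cams.camera(name); best=None
    for r in find(c,'drum',.2):
        p=st(p2w(c,cen(r),.053)[0])
        print('cand',round(r['conf'],2),cen(r).round(1),p,r['region'].sum())
        if abs(p[0])<.06 and -.05<p[1]<.25 and r['region'].sum()>800 and best is None: best=drum_fit(c,r['region'].astype(float),x0)
    print('fit',best); return c
E
python3 -c "
from h import *
c=drum_side([0,.08,0])
"
```

```text
cand 0.91 [339.6 249.1] [-0.0003  0.0738] 1605
cand 0.9 [230.5 189.2] [-0.2248  0.5159] 1110
cand 0.62 [207.7 217.4] [-0.3186  0.3544] 1232
fit (array([1.82823308e-06, 7.38363620e-02, 6.12147139e-06]), np.float64(103.54117647058823), np.float64(1605.0))
```

```bash
sed -i "s/initial_simplex=None,/initial_simplex=np.array(x0)\/[.01,.01,.1]+np.array([[0,0,0],[.5,0,0],[0,.5,0],[0,0,.5]]),/" h.py
python3 -c "
from h import *
c=drum_side([0,.075,0])
cv2.imwrite('pics/z3.png',cv2.resize(c['img'][200:310,270:420,::-1],None,fx=5,fy=5,interpolation=cv2.INTER_CUBIC))
for xs in (-.12,-.08,0,.08): print(xs,w2p(c,wst(xs,0,.008)))
"
```

```text
cand 0.96 [339.5 250.3] [-0.0024  0.0685] 1647
cand 0.95 [230.2 188.9] [-0.2252  0.5188] 1123
cand 0.91 [207.2 217.5] [-0.32    0.3543] 1297
cand 0.67 [343.7 266.4] [-0.0155 -0.008 ] 5732
fit (array([-0.00297076,  0.06812426, -0.03235379]), np.float64(57.87843137254902), np.float64(1647.0))
-0.12 [[304.03819097 285.91536405]]
-0.08 [[318.9240689  283.25194378]]
0 [[348.19545413 278.00482301]]
0.08 [[376.7968983  272.86521395]]
```

View pics/z3.png

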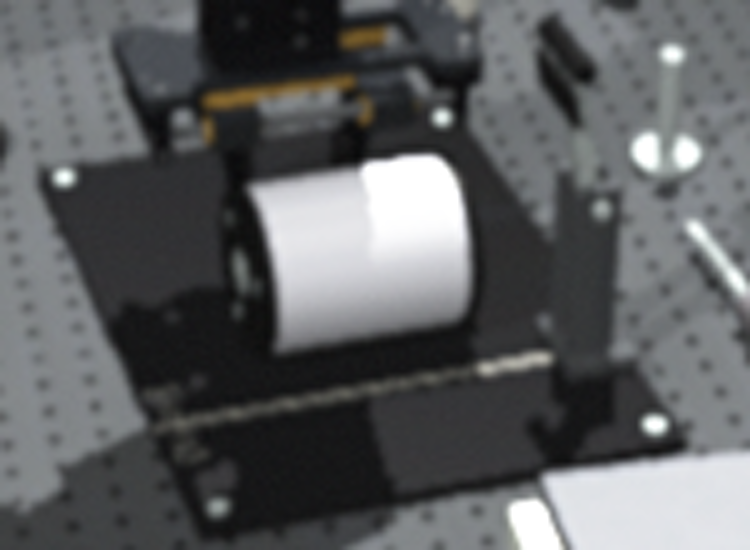

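Emit:
play_rows([
  {"x": -8, "y": 1, "z": -2, "spin": 0},
  {"x": -8, "y": 0, "z": 0, "spin": 0},
  {"x": -7, "y": -1, "z": 1, "spin": 0},
  {"x": -6, "y": -1, "z": 1, "spin": 0},
  {"x": -5, "y": -1, "z": 1, "spin": 0},
])

```text
time: 39.85
position: [0.5368, 0.0762, 0.0334]
tool_rot: [0.666, 0.745, 0.006, -0.027]
ft_force: [-0.1, -0.3, 0.3]
grip_width: 0.0501
```

```bash
python3 -c "
from h import *
o=dwell(1);print(st(o['position']));
for i in range(3): c=drum_side([0,.05,0])
save(c,'s24')
"
```

```text
t 39.9 pos [0.5367 0.0755 0.0332] toolz [-0.032  0.044 -0.999] yaw -1.459 F [ 0.2 -1.  -0.7] w 0.0498
[-0.0145  0.1023]
cand 0.92 [230.1 188.8] [-0.2255  0.5196] 1097
cand 0.9 [207.5 217.2] [-0.319   0.3559] 1210
cand 0.7 [342.3 254.5] [-0.0015  0.0466] 1628
cand 0.65 [403.  225.8] [0.2098 0.138 ] 201
fit (array([-0.00293333,  0.04628748, -0.04560493]), np.float64(101.94117647058823), np.float64(1628.0))
cand 0.82 [207.7 217.6] [-0.3188  0.3529] 1221
cand 0.71 [230.  188.8] [-0.2259  0.5194] 1081
cand 0.59 [343.4 255.9] [-0.0008  0.0393] 1746
fit (array([-0.00188993,  0.03897441,  0.00038533]), np.float64(42.82745098039216), np.float64(1746.0))
cand 0.97 [229.8 189.2] [-0.227   0.5171] 1167
cand 0.87 [207.6 217.5] [-0.319   0.3536] 1231
cand 0.71 [343.8 256.9] [-0.0012  0.0345] 1708
cand 0.49 [277.7 394. ] [-0.2776 -0.3941] 678
cand 0.38 [343.  266.6] [-0.0174 -0.0084] 5521
fit (array([-0.00185295,  0.03473213, -0.02352272]), np.float64(65.0), np.float64(1708.0))
```

```bash
python3 -c "
from h import *
for i in range(4): c=drum_side([0,.034,0])
save(c,'s25')
"|grep fit
```

```text
fit (array([-0.00242276,  0.02893728,  0.026818  ]), np.float64(55.870588235294115), np.float64(1792.0))
fit (array([-0.00295327,  0.0244753 , -0.01204559]), np.float64(48.40392156862745), np.float64(1745.0))
fit (array([-0.00181751,  0.02300285, -0.03085992]), np.float64(58.501960784313724), np.float64(1724.0))
fit (array([-0.00303152,  0.01983377,  0.01023798]), np.float64(45.82745098039216), np.float64(1793.0))
```

```bash
python3 -c "
from h import *
for i in range(2): c=drum_side([0,.02,0])
save(c,'s25')
"|grep fit
```

```text
fit (array([-0.00261512,  0.01783632,  0.02041322]), np.float64(48.14901960784314), np.float64(1793.0))
fit (array([-0.00255258,  0.01677028, -0.03194351]), np.float64(95.30588235294117), np.float64(1710.0))
```

```bash
python3 -c "
from h import *
dwell(4)
for i in range(3): c=drum_side([0,.015,0])
save(c,'s26')
cv2.imwrite('pics/z4.png',cv2.resize(c['img'][200:310,270:420,::-1],None,fx=5,fy=5,interpolation=cv2.INTER_CUBIC))
save(cams.camera('top'),'t26')
"|grep -v cand
```

```text
t 41.0 pos [0.5368 0.0771 0.0336] toolz [-0.032  0.045 -0.999] yaw -1.458 F [ 0.5 -0.1 -0.4] w 0.0495
fit (array([-0.00224971,  0.01432082, -0.00314953]), np.float64(62.18823529411765), np.float64(1811.0))
fit (array([-0.00251104,  0.01453057, -0.00755658]), np.float64(55.65098039215685), np.float64(1782.0))
fit (array([-0.00207703,  0.0154195 , -0.00938012]), np.float64(45.4), np.float64(1788.0))
```

View pics/z4.png

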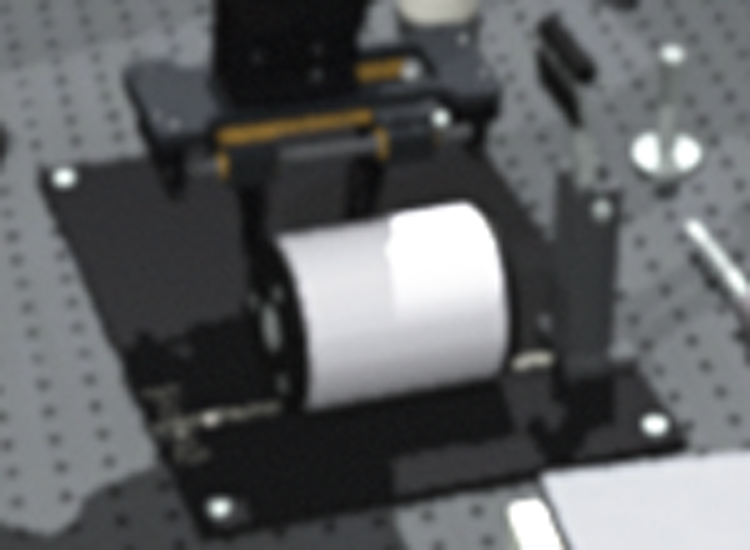

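View pics/t26.png

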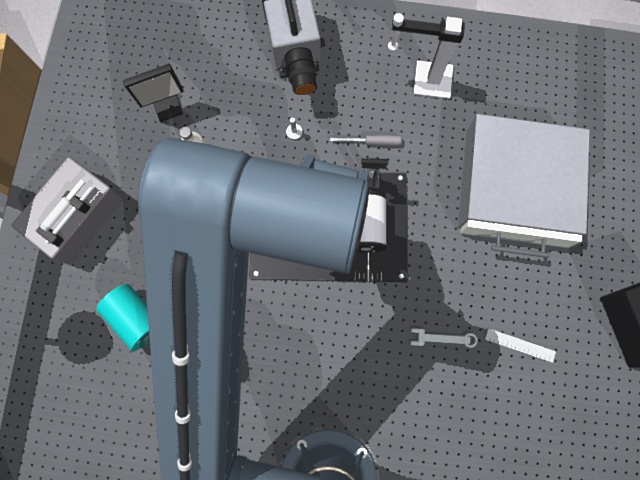

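```bash
python3 -c "
from h import *
c=cams.camera('side'); print([st(p) for p in p2w(c,[[270+155/5-.4,200+428/5-.4],[270+550/5-.4,200+357/5-.4],[270+205/5-.4,200+417/5-.4]],.008)])
o=dwell(1);print(st(o['position']))
plan(wst(-.014,.078,.04),-1.463,n=4)
"
```

```text
[array([-0.1277,  0.0056]), array([0.0902, 0.006 ]), array([-0.1004,  0.0074])]
t 41.45 pos [0.5368 0.0771 0.0336] toolz [-0.032  0.045 -0.999] yaw -1.458 F [ 0.4  0.6 -0.4] w 0.05
[-0.0142  0.1039]
[-6, 0, -2] 0.001
[-6, 0, -2] 0.001
[-6, 0, -2] 0.001
[-6, 0, -2] 0.001
```

Emit:
play_rows([
  {"x": -7, "y": 0, "z": -3, "spin": 0},
  {"x": -7, "y": 0, "z": -2, "spin": 0},
  {"x": -6, "y": 0, "z": -1, "spin": 0},
  {"x": -4, "y": 0, "z": 0, "spin": 0},
])

```text
time: 41.85
position: [0.54, 0.0513, 0.039]
tool_rot: [0.666, 0.746, 0.006, -0.026]
ft_force: [0.4, -0.0, -0.9]
grip_width: 0.0498
```

```bash
python3 -c "
from h import *
o=dwell(1);print(st(o['position']))
drum_side([0,.015,0])
"|grep -v cand
```

```text
t 41.9 pos [0.5402 0.0507 0.0389] toolz [-0.031  0.044 -0.999] yaw -1.458 F [-0.5 -0.7 -0.6] w 0.0497
[-0.0136  0.0773]
fit (array([-0.00209354,  0.01504931, -0.0069604 ]), np.float64(47.76862745098039), np.float64(1768.0))
```

Emit:
play_rows([
  {"x": -2, "y": 0, "z": 0, "spin": 0},
  {"x": -2, "y": 0, "z": 0, "spin": 0},
  {"x": -2, "y": 0, "z": 0, "spin": 0},
  {"x": -2, "y": 0, "z": 0, "spin": 0},
])

```text
time: 42.4
position: [0.5402, 0.0438, 0.0381]
tool_rot: [0.666, 0.746, 0.006, -0.027]
ft_force: [0.0, -0.2, 0.7]
grip_width: 0.0497
```

```bash
python3 -c "
from h import *
o=dwell(1);print(st(o['position']))
drum_side([0,.015,0])
drum_side([0,.015,0])
"|grep -v cand
```

```text
t 42.45 pos [0.5403 0.0435 0.0381] toolz [-0.033  0.045 -0.998] yaw -1.457 F [ 0.5  0.2 -0.4] w 0.0496
[-0.0143  0.0701]
fit (array([-0.00160217,  0.01488566, -0.00866602]), np.float64(54.0), np.float64(1765.0))
fit (array([-0.00206175,  0.01544098,  0.00736441]), np.float64(119.35294117647058), np.float64(1682.0))
```

Emit:
play_rows([
  {"x": -2, "y": 0, "z": 0, "spin": 0},
  {"x": -2, "y": 0, "z": 0, "spin": 0},
  {"x": -2, "y": 0, "z": 0, "spin": 0},
])

```text
time: 42.95
position: [0.5407, 0.0382, 0.038]
tool_rot: [0.665, 0.746, 0.006, -0.027]
ft_force: [0.2, 0.3, 1.3]
grip_width: 0.0493
```

```bash
python3 -c "
from h import *
o=dwell(1);print(st(o['position']))
drum_side([0,.015,0])
drum_side([0,.015,0])
c=cams.camera('wrist');save(c,'w27')
"|grep -v cand
```

```text
t 43.0 pos [0.5409 0.0378 0.0379] toolz [-0.033  0.045 -0.998] yaw -1.457 F [-0.2  0.3  0.4] w 0.0497
[-0.0144  0.0643]
fit (array([-0.00215574,  0.01056916, -0.046889  ]), np.float64(106.79999999999998), np.float64(1683.0))
fit (array([-0.00210472,  0.01029557,  0.00874341]), np.float64(80.56470588235294), np.float64(1740.0))
```

View pics/w27.png

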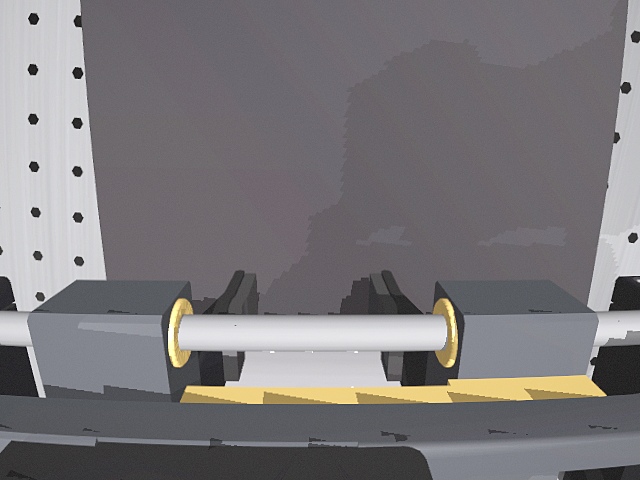

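Emit:
play_rows([
  {"x": 15, "y": 0, "z": 0, "spin": 0},
  {"x": 45, "y": 0, "z": 0, "spin": 0},
  {"x": 45, "y": 0, "z": -20, "spin": 0},
  {"x": 45, "y": 0, "z": -30, "spin": 0},
  {"x": 45, "y": 0, "z": -20, "spin": 0},
  {"x": 45, "y": 0, "z": 0, "spin": 0},
])

```text
time: 43.85
position: [0.5166, 0.2756, 0.1183]
tool_rot: [0.67, 0.742, 0.006, -0.028]
ft_force: [1.1, -0.3, -0.1]
grip_width: 0.0494
```

```bash
python3 -c "
from h import *
o=dwell(2);print(st(o['position']))
c=drum_side([0,.01,0],'top'); save(c,'t28')
cv2.imwrite('pics/z5.png',cv2.resize(c['img'][150:290,310:420,::-1],None,fx=5,fy=5,interpolation=cv2.INTER_CUBIC)[:600])
c=drum_side([0,.01,0]);
"|grep -v candx
```

```text
t 43.95 pos [0.5146 0.2791 0.117 ] toolz [-0.037  0.048 -0.998] yaw -1.461 F [0.8 0.5 0.4] w 0.05
[-0.0145  0.3071]
cand 0.89 [198.2 363.2] [-0.3185  0.3656] 2605
fit None
cand 0.85 [230.2 189. ] [-0.2255  0.5177] 1065
cand 0.76 [207.5 217.2] [-0.3188  0.3555] 1301
cand 0.56 [346.7 262.1] [-0.0019  0.0087] 1784
fit (array([-2.33980589e-03,  8.62099240e-03, -3.83475482e-05]), np.float64(53.42745098039215), np.float64(1784.0))
```

View pics/z5.png

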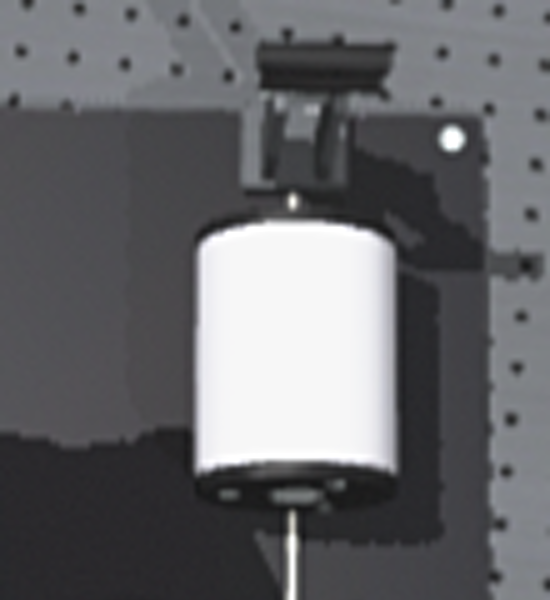

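```bash
python3 -c "
from h import *
c=cams.camera('top'); g=c['img'].astype(float).mean(2)
for xs in (-.12,-.08,.07,.08): print(xs,w2p(c,wst(xs,0,.008)))
for r in (190,191,192,256,258,260,262,264): 
    a=g[r,362:375]; a=a-np.median(a); a[a<15]=0; print('line',r,362+(a*np.arange(13)).sum()/max(a.sum(),1))
for r in (205,215,225,235):
    a=g[r,340:398]; m=(a.max()+50)/2; i=np.nonzero(a>m)[0]; l,rr=i[0],i[-1]
    L_=340+l-(a[l]-m)/(a[l]-a[l-1]); R_=340+rr+(a[rr]-m)/(a[rr]-a[rr+1]); print('obs',r,L_,R_,(L_+R_)/2)
for ys in (0,.002,.004,.008):
    m=drum_mask(c,-.001,ys,0)
    for r in (205,225): 
        i=np.nonzero(m[r]>.5)[0]; print(ys,r,i[0]+ .5-m[r,i[0]-1]-m[r,i[0]]+.5,i[-1]-1.+m[r,i[-1]]+m[r,i[-1]+1]+.0, m[r].sum(), (m[r]*np.arange(640)).sum()/m[r].sum())
"

```

```text
-0.12 [[368.47546814 277.23191749]]
-0.08 [[368.55132562 259.8711677 ]]
0.07 [[368.7802517  196.70918182]]
0.08 [[368.79255721 192.60944517]]
line 190 368.0741138560687
line 191 368.0535117056856
line 192 368.0
line 256 367.9425444596443
line 258 367.92937853107344
line 260 367.9327453142227
line 262 367.93548387096774
line 264 367.928738317757
obs 205 349.0814393939394 388.10299625468167 368.5922178243105
obs 215 348.85743801652893 388.1462093862816 368.50182370140527
obs 225 348.66725978647685 388.1478102189781 368.4075350027275
obs 235 348.7895622895623 388.21017699115043 368.49986964035634
0 205 350.4980392156863 389.74901960784314 40.25098039215686 370.12275915822295
0 225 350.25098039215686 390.0 40.74901960784314 370.1231835242036
0.002 205 349.74901960784314 388.74901960784314 40.0 369.24901960784314
0.002 225 349.4980392156863 389.0 40.501960784313724 369.24593338497294
0.004 205 348.74901960784314 388.0 40.25098039215686 368.37217459080284
0.004 225 348.4980392156863 388.25098039215686 40.752941176470586 368.3737490377213
0.008 205 347.0 386.25098039215686 40.25098039215686 366.62782540919716
0.008 225 346.74901960784314 386.5019607843137 40.752941176470586 366.6262509622787
```

```bash
python3 -c "
from h import *
c=cams.camera('top'); 
for t in (1.2,1.25,1.3,1.35,1.4,1.45,1.5): print(t,w2p(c,wst(.105-.088*np.cos(t),.0015,.108+.088*np.sin(t))))
c=cams.camera('side')
for t in (1.2,1.3,1.4,1.5): print(t,w2p(c,wst(.105-.088*np.cos(t),.0015,.108+.088*np.sin(t))))
save(c,'s29');cv2.imwrite('pics/z6.png',cv2.resize(c['img'][190:300,330:430,::-1],None,fx=5,fy=5,interpolation=cv2.INTER_CUBIC))
plan(wst(-.0,.29,.30),-1.463);plan(wst(.145,.0015,.30),-1.463)
"

```

```text
1.2 [[374.21558482 170.22101805]]
1.25 [[374.27353266 168.03973016]]
1.3 [[374.3233711  165.85832452]]
1.35 [[374.36494046 163.68353375]]
1.4 [[374.39811218 161.52207073]]
1.45 [[374.42278943 159.38059635]]
1.5 [[374.43890754 157.26568766]]
1.2 [[376.7036383  213.09884638]]
1.3 [[379.87729112 211.64278406]]
1.4 [[383.12223253 210.47096837]]
1.5 [[386.40278671 209.59565216]]
[0, 2, -46] -0.002
[0, 2, -46] -0.002
[0, 2, -46] -0.002
[0, 2, -46] -0.002
[-32, 17, -23] -0.001
[-32, 17, -23] -0.001
[-32, 17, -23] -0.001
[-32, 17, -23] -0.001
[-32, 17, -23] -0.001
[-32, 17, -23] -0.001
[-32, 17, -23] -0.001
[-32, 17, -23] -0.001
[-32, 17, -23] -0.001
```

View pics/z6.png

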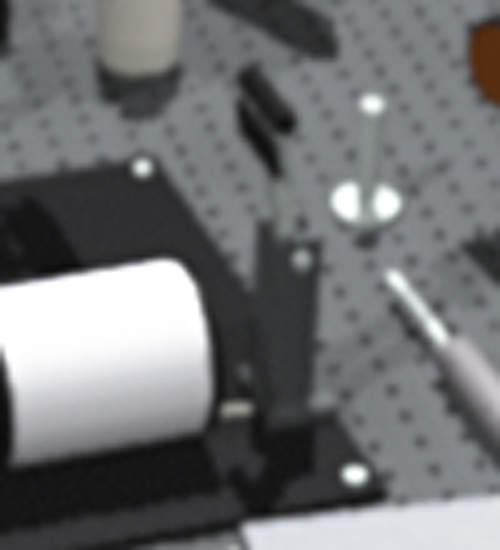

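Emit:
play_rows([
  {"x": 0, "y": 2, "z": -46, "spin": 0},
  {"x": 0, "y": 2, "z": -46, "spin": 0},
  {"x": 0, "y": 2, "z": -46, "spin": 0},
  {"x": 0, "y": 2, "z": -46, "spin": 0},
], grip=0)

```text
time: 44.7
position: [0.5281, 0.2569, 0.2934]
tool_rot: [0.674, 0.738, -0.008, -0.037]
ft_force: [0.5, 0.2, 0.4]
grip_width: 0.0252
```

Emit:
play_rows([
  {"x": -32, "y": 17, "z": 0, "spin": 0},
  {"x": -32, "y": 17, "z": 0, "spin": 0},
  {"x": -32, "y": 17, "z": 0, "spin": 0},
  {"x": -32, "y": 17, "z": 0, "spin": 0},
  {"x": -32, "y": 17, "z": 0, "spin": 0},
])

```text
time: 45.2
position: [0.633, 0.0985, 0.2916]
tool_rot: [0.675, 0.737, 0.0, -0.032]
ft_force: [0.1, 0.9, -0.0]
grip_width: 0.001
```

```bash
python3 -c "
from h import *
o=dwell(2);print(st(o['position']))
plan(wst(.145,.0015,.25),-1.463)"

```

```text
t 45.3 pos [0.6349 0.095  0.2906] toolz [-0.047  0.042 -0.998] yaw -1.489 F [-0.3  0.1 -0.2] w 0.0003
[0.0853 0.111 ]
[-37, 21, 11] -0.009
[-37, 21, 11] -0.009
[-37, 21, 11] -0.009
```

Emit:
play_rows([
  {"x": -37, "y": 25, "z": 5, "spin": -0.01},
  {"x": -37, "y": 23, "z": 10, "spin": -0.01},
  {"x": -37, "y": 17, "z": 14, "spin": -0.01},
  {"x": 0, "y": 0, "z": 20, "spin": 0},
])

```text
time: 45.7
position: [0.7088, -0.0138, 0.2343]
tool_rot: [0.668, 0.743, 0.002, -0.03]
ft_force: [-0.3, 0.1, 0.2]
grip_width: 0.0004
```

```bash
python3 -c "
from h import *
o=dwell(2);print(st(o['position']))
plan(wst(.143,.0015,.165),-1.463);save(cams.camera('top'),'t30')"

```

```text
t 45.8 pos [ 0.7038 -0.0091  0.2308] toolz [-0.055  0.048 -0.997] yaw -1.461 F [-0.6  0.7  0.2] w 0.0003
[1.425e-01 1.000e-04]
[-1, 2, 33] 0.001
[-1, 2, 33] 0.001
```

View pics/t30.png

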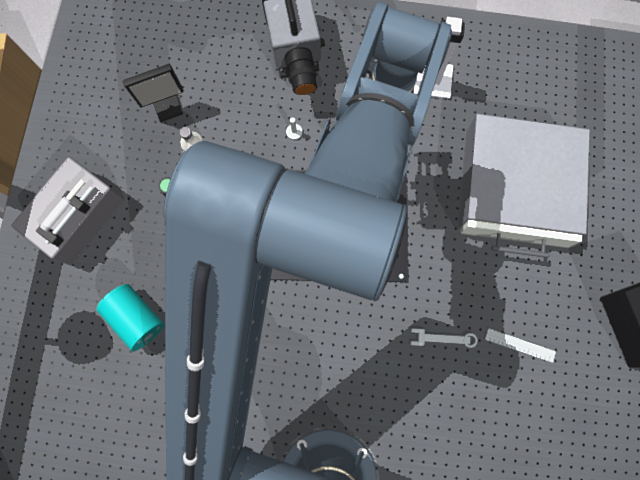

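Emit:
play_rows([
  {"x": -1, "y": 3, "z": 30, "spin": 0},
  {"x": -1, "y": 2, "z": 25, "spin": 0},
])

```text
time: 46.05
position: [0.7099, -0.0059, 0.1837]
tool_rot: [0.667, 0.745, 0.004, -0.03]
ft_force: [-1.0, -0.5, -0.5]
grip_width: 0.0004
```

```bash
python3 -c "
from h import *
o=dwell(2);print(st(o['position']))
c=cams.camera('side');save(c,'s31');cv2.imwrite('pics/z7.png',cv2.resize(c['img'][130:300,300:450,::-1],None,fx=3.5,fy=3.5,interpolation=cv2.INTER_CUBIC))
for t in (1.38,1.2,1.0,.8,.6,.4,.2,0):
    print(t, round(.105-.068*np.cos(t)+.005*np.sin(t)+.015,4), round(.108+.068*np.sin(t)+.005*np.cos(t),4))
"

```

```text
t 46.15 pos [ 0.7082 -0.0054  0.1814] toolz [-0.046  0.047 -0.998] yaw -1.459 F [-0.   0.5 -0.1] w 0.0002
[0.1473 0.0034]
1.38 0.112 0.1757
1.2 0.1 0.1732
1.0 0.0875 0.1679
0.8 0.0762 0.1603
0.6 0.0667 0.1505
0.4 0.0593 0.1391
0.2 0.0543 0.1264
0 0.052 0.113
```

View pics/z7.png

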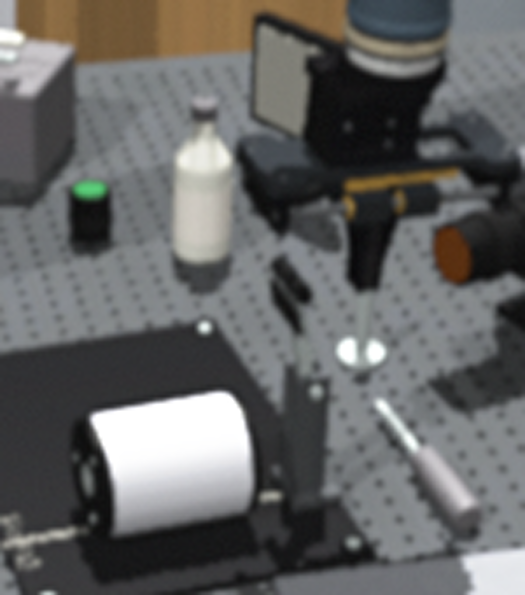

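Emit:
play_rows([
  {"x": -1, "y": -12, "z": 11, "spin": 0},
  {"x": 0, "y": -15, "z": 3, "spin": 0},
  {"x": 0, "y": -12, "z": 2, "spin": 0},
  {"x": 0, "y": -12, "z": 3, "spin": 0},
])

```text
time: 46.6
position: [0.6638, -0.0097, 0.1763]
tool_rot: [0.665, 0.746, 0.009, -0.023]
ft_force: [2.8, -0.3, -1.5]
grip_width: 0.0004
```

```bash
python3 -c "
from h import *
o=dwell(2);print(st(o['position']))
c=cams.camera('side');save(c,'s32');cv2.imwrite('pics/z8.png',cv2.resize(c['img'][130:300,300:450,::-1],None,fx=3.5,fy=3.5,interpolation=cv2.INTER_CUBIC))
"

```

```text
t 46.7 pos [ 0.6622 -0.0098  0.1763] toolz [-0.026  0.044 -0.999] yaw -1.455 F [ 0.8 -0.6  1.1] w 0.0006
[0.1011 0.004 ]
```

View pics/z8.png

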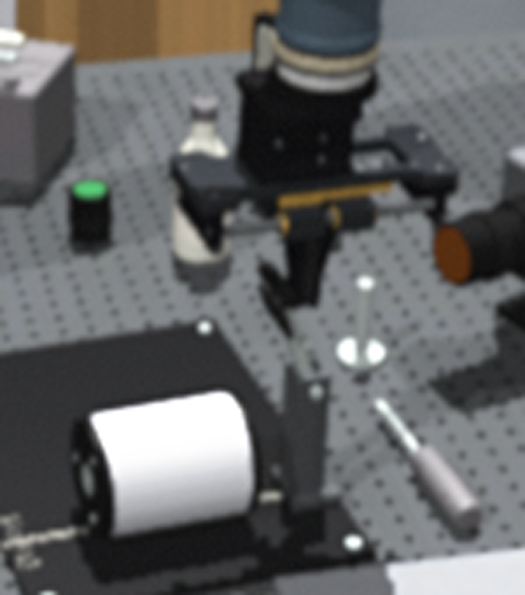

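Emit:
play_rows([
  {"x": -1, "y": -12, "z": 9, "spin": 0},
  {"x": 0, "y": -12, "z": 9, "spin": 0},
  {"x": 0, "y": -11, "z": 10, "spin": 0},
  {"x": 0, "y": -9, "z": 10, "spin": 0},
])

```text
time: 47.15
position: [0.6306, -0.0145, 0.1493]
tool_rot: [0.665, 0.747, 0.016, -0.012]
ft_force: [0.3, 0.0, 2.7]
grip_width: 0.0002
```

```bash
python3 -c "
from h import *
o=dwell(2);print(st(o['position']))
c=cams.camera('side');save(c,'s33');cv2.imwrite('pics/z9.png',cv2.resize(c['img'][130:300,300:450,::-1],None,fx=3.5,fy=3.5,interpolation=cv2.INTER_CUBIC))
"

```

```text
t 47.25 pos [ 0.6288 -0.0144  0.1478] toolz [-0.001  0.041 -0.999] yaw -1.455 F [-0.5 -0.2  0.2] w 0.0005
[0.0674 0.003 ]
```

View pics/z9.png

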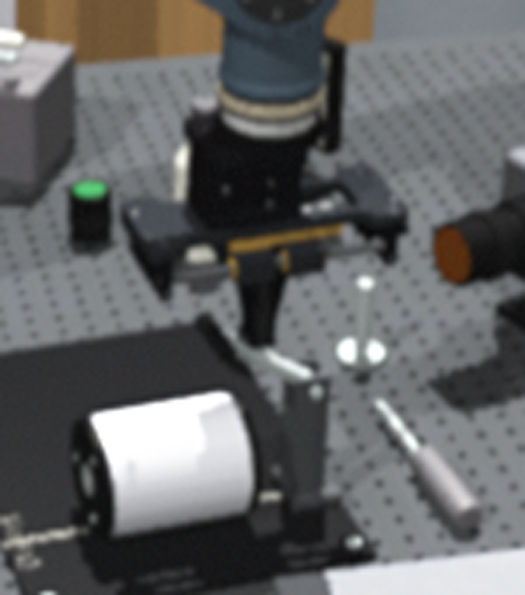

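Works well; the arm is at about 0.6 rad with the fingertip on its upper face. Press down on.

Emit:
play_rows([
  {"x": 0, "y": -5, "z": 10, "spin": 0},
  {"x": 0, "y": -4, "z": 10, "spin": 0},
  {"x": 0, "y": -3, "z": 8, "spin": 0},
])

```text
time: 47.6
position: [0.6209, -0.0152, 0.1218]
tool_rot: [0.664, 0.747, 0.017, -0.01]
ft_force: [-0.2, -1.0, 2.0]
grip_width: 0.0006
```

```bash
python3 -c "
from h import *
o=dwell(1);print(st(o['position']))
"

```

```text
t 47.65 pos [ 0.6196 -0.015   0.1203] toolz [ 0.004  0.04  -0.999] yaw -1.454 F [ 0.  -0.1 -0. ] w 0.0005
[0.0582 0.0033]
```

Emit:
play_rows([
  {"x": 0, "y": -2, "z": 5, "spin": 0},
  {"x": 0, "y": 0, "z": 4, "spin": 0},
])

```text
time: 47.85
position: [0.6181, -0.0151, 0.113]
tool_rot: [0.664, 0.747, 0.016, -0.011]
ft_force: [-10.2, 0.5, 38.0]
grip_width: 0.0004
```

Emit:
play_rows([
  {"x": 0, "y": 0, "z": 4, "spin": 0},
])

```text
time: 47.95
position: [0.6181, -0.0151, 0.113]
tool_rot: [0.664, 0.747, 0.016, -0.011]
ft_force: [-9.6, 0.5, 36.2]
grip_width: 0.0004
```

Emit:
play_rows([
  {"x": 0, "y": 0, "z": 4, "spin": 0},
])

```text
time: 48.05
position: [0.618, -0.0151, 0.1131]
tool_rot: [0.664, 0.748, 0.016, -0.011]
ft_force: [-6.0, -0.6, 26.4]
grip_width: 0.0003
```

```bash
python3 -c "
from h import *
o=dwell(1);print(st(o['position']))
c=cams.camera('side');save(c,'s34');cv2.imwrite('pics/z10.png',cv2.resize(c['img'][130:300,300:450,::-1],None,fx=3.5,fy=3.5,interpolation=cv2.INTER_CUBIC))
"

```

```text
t 48.1 pos [ 0.618  -0.0151  0.1132] toolz [ 0.006  0.038 -0.999] yaw -1.453 F [-6.8  0.  25.2] w 0.0003
[0.0566 0.0034]
```

View pics/z10.png

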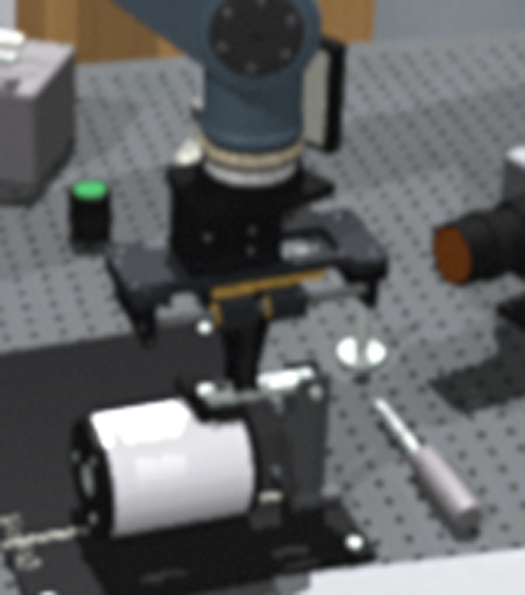

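Emit:
play_rows([
  {"x": 0, "y": 0, "z": -10, "spin": 0},
  {"x": 0, "y": 0, "z": -45, "spin": 0},
  {"x": 0, "y": 0, "z": -50, "spin": 0},
  {"x": 45, "y": -10, "z": -20, "spin": 0},
  {"x": 48, "y": -10, "z": 0, "spin": 0},
  {"x": 48, "y": -10, "z": 0, "spin": 0},
  {"x": 48, "y": -10, "z": 0, "spin": 0},
  {"x": 48, "y": -10, "z": 0, "spin": 0},
])

```text
time: 48.95
position: [0.5397, 0.2093, 0.249]
tool_rot: [0.669, 0.743, 0.015, -0.013]
ft_force: [0.8, 0.3, 0.8]
grip_width: 0.0002
```

```bash
python3 -c "
from h import *
o=dwell(4)
c=cams.camera('top');save(c,'t40');g=c['img'].astype(float).mean(2)
cv2.imwrite('pics/z11.png',cv2.resize(c['img'][150:290,310:420,::-1],None,fx=4.2,fy=4.2,interpolation=cv2.INTER_CUBIC))
for r in (205,215,225,235):
    a=g[r,340:398]; m=(a.max()+50)/2; i=np.nonzero(a>m)[0]; l,rr=i[0],i[-1]
    L_=340+l-(a[l]-m)/(a[l]-a[l-1]); R_=340+rr+(a[rr]-m)/(a[rr]-a[rr+1]); print('obs',r,L_,R_,(L_+R_)/2)
c=drum_side([0,.01,0]);save(c,'s40')
"

```

```text
t 49.15 pos [0.54   0.2088 0.2488] toolz [ 0.001  0.04  -0.999] yaw -1.463 F [ 0.7 -0.2  0.3] w 0.0004
obs 205 349.18821292775664 387.991935483871 368.59007420581383
obs 215 349.0273109243698 388.044921875 368.5361163996849
obs 225 348.82492113564666 388.0931558935361 368.4590385145914
obs 235 352.2368421052632 388.43382352941177 370.3353328173375
cand 0.94 [346.1 263.4] [-0.0051  0.0035] 1709
cand 0.81 [207.8 217.6] [-0.3184  0.3531] 1224
cand 0.69 [230.5 188.9] [-0.2245  0.5183] 1094
fit (array([-0.00201401,  0.00713339,  0.02298479]), np.float64(153.54509803921567), np.float64(1709.0))
```

View pics/t40.png

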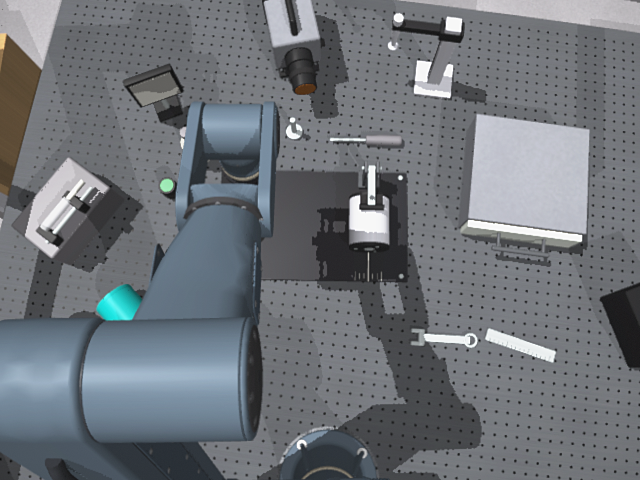

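View pics/s40.png

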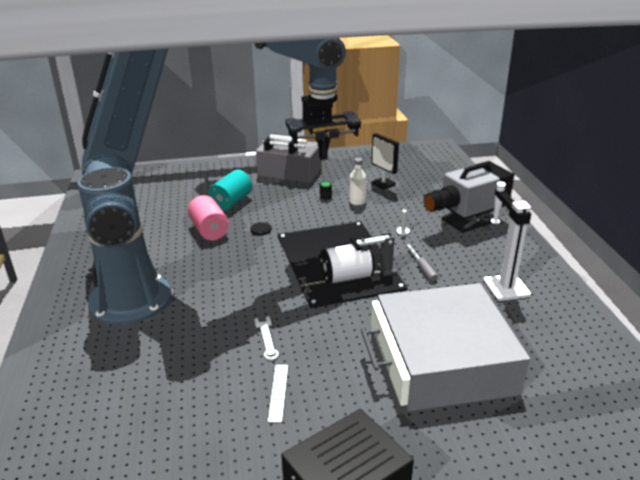

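View pics/z11.png

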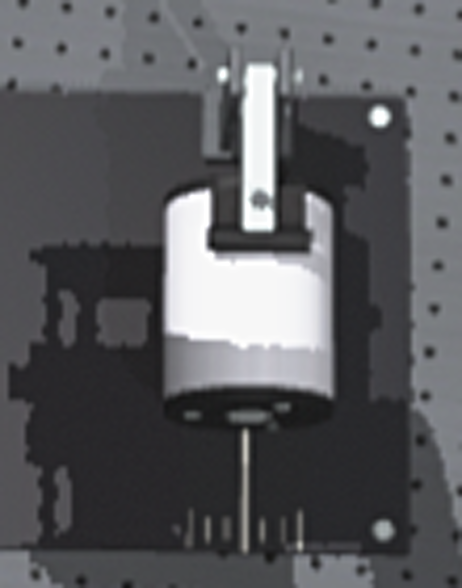

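```bash
python3 -c "
from h import *
c=cams.camera('top')
cv2.imwrite('pics/z12.png',cv2.resize(c['img'][200:280,450:600,::-1],None,fx=5,fy=5,interpolation=cv2.INTER_CUBIC))
"

```

```text
(no output)
```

View pics/z12.png

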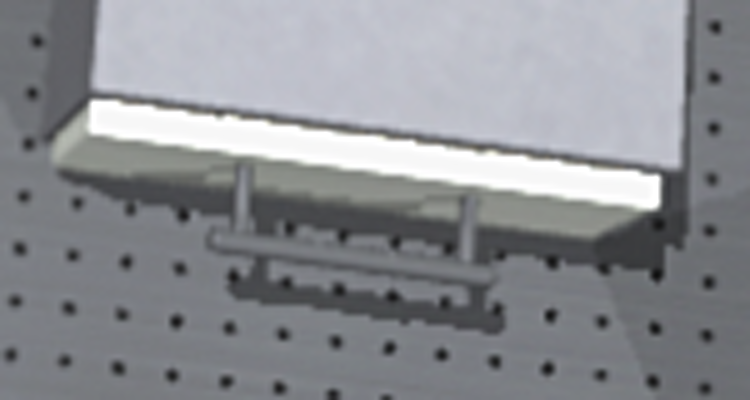

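```bash
python3 -c "
from h import *
print(robot.hand_in())"

```

```text
the job is handed in; nothing more can be done
None
```

The job is done and handed in at about 49 s of the 210 s; the hand-in itself gave no verdict.

**What I did**
- **Pucks:** all five went into the drawer. One had been knocked aside, so I found it again before picking it up.
- **Drawer:** I pushed it shut by its handle until it hit a firm stop.
- **Drum:** I rolled it to the line with two open fingers and let go.
- **Clamp:** I then swung the arm down until it stopped hard on the drum.

**Last checks**
- **Drum on the line:** the last top picture puts the drum about 2 mm to the +y side of the line, square, and about 2 mm off centre. It had not moved after clamping. The side camera, corrected for its own view of the line, agreed to 1 to 3 mm; its raw fit read 7 to 9 mm because of calibration bias.
- **Clamp:** the fingertip stopped at 113 mm height, which is what a level arm should give. I could not read the joint angle itself. The press peaked at about 38 N on the wrist sensor.
- **Drawer:** its front sits against the cabinet with a gap of about 2 mm or less. The five pucks were seen inside just before I shut it; I did not look again afterwards.
- **Other things on the bench:** everything still in view looked unmoved. In the last top picture the arm hid the lens cap and most of the bottle, but the side picture shows both standing where they were. The gripper was clear of everything.

**What went less well**
- On one push the drum coasted about 30 mm, far more than expected, but it stopped short of the line.
- The last wrist joint briefly read -2.854 rad against its stated limit of -2.85 while I was approaching the drawer handle. I turned it back at once, but this could count as passing the range.

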